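# Drive out a sheared pin stub and fit a new locating pin in a slanted block

## Robot

A 6-joint arm with a two-finger parallel gripper is mounted at the origin on a cart in front of the work surface, level with it; the furniture and walls round the work are solid. World frame = base frame: x ahead of the robot, y to its left, z up, the work surface at z = 0. Lengths are in m, angles in rad, forces in N, time in s.
With the tool pointing down it reaches from about 0.425 to 0.95 m from the base axis. Payload 3.5 kg.
Tool frame: the origin (TCP) lies midway between the tips of the shut fingers; the grasp point (between the pads) lies 19 mm behind it; x points along the fingers, z is the direction in which the jaws open and shut, and the axes are right-handed (so a half turn about x gives the same grasp; the last joint's range is limited). The gripper opens to 85 mm and grips with 20 to 120 N. Pads are 22 mm wide; open, the fingers measure 114 mm over their backs; the gripper's body (76 mm by 85 mm) begins 54 mm behind the grasp point. The pads swing forward as they close: fully open they stand 13 mm farther back than shut.
Start: joints at [-0.15, 0.286, 1.577, -0, 1.279, -0.15], TCP at [0.675, 0, 0.231] pointing down, gripper open.
Joint ranges: [-2.77, 2.77], [-0.9, 2.22], [0.21, 2.48], [-1.53, 4.67], [0.24, 2.81], [-2.84, 2.84]. Speed limits (rad/s): [2.79, 2.79, 3.14, 3.14, 3.14, 3.14].

## Interface

Orientations are given as a rotation vector (axis times angle).
In Python, from cell import env, eyes gives the robot as it stands.
- The arm moves only by the tool servo_tool, never from a script. Its argument "rows" is a list of rows, each a list of 7 numbers: the shift along the tool's x, y, z in m, then the turn, a rotation vector about the tool's x, y, z in rad, then the closure, from 0 (fully open) to 1 (shut). In form: [[dx, dy, dz, ax, ay, az, grip], ...]. A call has 1 to 12 rows; each row shifts and turns the commanded pose from where the row before left it, along the tool's axes as they then stand; what a row does not reach is not made up. A row lasts 1/12 s, in which the tool goes at most 41.7 mm and 7.16 degrees, less where a joint would pass 70% of its speed; a pose out of reach is approached as far as the arm can. A call with a gripper value outside its range is refused whole. The fingers move at their own pace and stop on an object; "grip_force" is the grip in N (left out, the last holds). Time passes only in rows, so rows that do not move let the fingers close. It gives the time, the measured TCP pose, the force and the opening at its end, in the units of the state.
- env.observe(): the state, without advancing time (a new reading comes with each control period).
- eyes.capture(name): name is "scene" or "side" or "wrist"; returns the picture (420x560x3 uint8, red, green, blue); there is no depth.
- eyes.get_calibration(name): a dict with "K" (3x3 intrinsics, pixels), "k1" (the pictures are not rectified: a ray, as slopes to the right and down, at radius r is drawn at 1 + k1 r^2 times it, then the intrinsics apply), "position" and "attitude" of the camera in the world. Camera axes: x right, y down, z forward; pixel columns grow to the right and rows downward; lengths in m; the calibration is good to about 2 mm. A picture is of the moment at which its call begins: read the wrist's pose just before it. get_calibration takes no time and is no camera call; for the wrist camera it gives the pose at the moment of the call.
- env.finish_job(): hands the job in, once; it reports no verdict.
The state is a dict: "t": time; "qpos": joint angles; "qd": joint speeds; "joint_efforts": joint torques, N m; "eef_pos": TCP position; "tcp_rot": TCP orientation; "wrist_force": force on the tool from outside, world axes, zero at the start; "moment": the same for the moment, N m; "opening": finger opening in m.
Only numpy, scipy, OpenCV 4.12 (cv2) and the standard library are available. Lean on these libraries where they do the work, as an engineer would, in place of code of your own. Each camera call takes 0.05 s, during which the arm holds its last target.

## Task

One of the three slanted bores of the pin block still holds the sheared-off stub of its old locating pin, sunk out of sight; the other two are shut by solid blanking plugs that look the same. Take the drift from the stand, feel down the bores for the one whose filling gives under a firm push, drive that stub right through until the drift's collar meets the block, and stand the drift back in its hole. Then seat the new pin fully home in that bore, its collar flat on the block, and slide the lock bar all the way across so that a tooth traps the collar; leave the flange, the bracket and the gauge where they lie.

Things in the scene. Friction and masses are not known exactly. Their poses are not given: they have to be found in the camera images.
- pin_block: dark steel pin block, fixed, on a 146 x 216 mm foot; origin under its middle, z up, y along its row of three bores. Its 84 x 188 mm top face slopes 30 degrees, lower towards -x (the robot), top edge 92 mm high (103 mm with the bar). All three bores are 17 mm wide, 38 mm deep, square to that face (so 30 degrees from vertical), with a flat steel filling sunk in each
- bore_1 (a point): centre of the first (rightmost) bore's mouth. z points straight out along the bore's axis, x up the slope, y along the row towards bore_3. A pin that is fully home has its centre 10 mm out along z from here
- bore_2 (a point): centre of the middle bore's mouth, 40 mm along y from bore_1; same axes and size
- bore_3 (a point): centre of the leftmost bore's mouth, 80 mm along y from bore_1; same axes and size
- stub (a joint): how far the old pin's stub has gone down its bore, m: 0 to 0.004 at the start (its top is 12 mm deep at 0), about 0.024 when the drift is in to its collar, 0.030 at most. It is a tight fit: it yields to a steady push of about 8 N and stays where it is pushed. Which bore has it changes. The two blanking plugs lie 14 mm deep and never give
- lock_knob (a point): centre of the red knob (14 mm diameter, 17 mm long, axis square to the sloping face) at the left end of the lock bar. Same axes as bore_1. Knob top 34 mm and underside 17 mm above the face, on a 10 mm neck; the bar's top is 12 mm, its two keepers 19 mm above the face. The bar lies up-slope of the bores and slides along the row
- lock_bar (a joint): position of the aluminium lock bar, m: 0 to 0.004 at the start (open), 0.020 fully across at its stop; grows as the knob goes towards the bores (along -y of bore_1). About 2 N of friction; stays put. Its teeth pass 2 mm above the collar of a pin that is home, with 2 mm to the pin's head, and strike the collar of one that is not
- drift_centre (a point): centre of the drift, a steel punch 93 mm long, 0.14 kg; z along it from tip to handle. Tip part 11 mm diameter, 36 mm long; then a collar 24 mm diameter, 5 mm thick; then a 16 mm diameter handle, 52 mm long. The tip end is 46.5 mm below this point. Stands upright in the stand, collar on the stand's top
- pin_centre (a point): centre of the new steel locating pin, 72 mm long, 0.09 kg; z along it from foot to nose. Shank 15.6 mm diameter, 26 mm long, tapered foot; collar 26 mm diameter, 6 mm thick; head 14 mm diameter, 26 mm long; bullet nose 14 mm long. The foot end is 36 mm below this point. Stands upright in the stand, collar on the stand's top
- pin_stand_hole1 (a point): centre of the mouth of the drift's hole (16 mm diameter) in the aluminium stand, a fixed block 56 x 128 x 44 mm; z up, y along the stand. The new pin's hole is 68 mm away along -y. With the drift home its centre is 10.5 mm above this point
- flange: bystander: a loose grey flange ring, 60 mm diameter, 14 mm high; origin at the centre of its underside
- u_bracket: bystander: a small loose U bracket, 26 x 36 x 22 mm; origin at the centre of its underside
- gauge: bystander: a loose flat steel snap gauge, 36 x 110 x 8 mm; origin at the centre of its underside

How it is judged:
By the outcome, as a careful person would: the job done as asked, in the order asked, and still so for the second after the job is handed in, with the robot touching nothing.
It also fails if it takes over 67 s, if anything falls off the work surface, if the arm or the gripper's body presses on something with over 40 N, if the wrist force passes 120 N, or if a joint passes its speed limit or range.

## Working session

There is one attempt and no reset: what is moved stays moved. The work goes in short steps, Python scripts to look and compute and a tool call to move; the robot and the scene stay as the last step left them, time stands still between calls to the robot, and variables do not carry over. Pictures are saved under pics/ and viewed, and the job is handed in when it is done.

Besides the shell and the picture viewer there is one more tool, called as name(argument=value, ...) on one line, values as JSON. servo_tool: Moves the arm, as the interface text tells. Its arguments: {"type":"object","properties":{"rows":{"type":"array"},"grip_force":{"type":"number"}},"required":["rows"]}

```bash
ls; mkdir -p pics; python3 - <<'E'
from cell import env, eyes
import cv2
print(env.observe())
for n in ["scene","side","wrist"]:
    c=eyes.get_calibration(n); print(n,c)
    cv2.imwrite(f"pics/{n}0.png",eyes.capture(n)[:,:,::-1])
E
```

```text
pics
{'t': 0.0, 'qpos': array([-1.49997434e-01,  2.87190121e-01,  1.57816137e+00, -1.62675045e-05,
        1.27860538e+00, -1.50022782e-01]), 'qd': array([ 0.00028436,  0.00164218,  0.00135974,  0.00039813, -0.00020204,
       -0.00014532]), 'joint_efforts': array([-1.79628755e-04, -4.05981302e+01, -2.92628127e+01, -1.54224781e-04,
        5.81841552e-03,  3.74769741e-06]), 'eef_pos': array([6.74347645e-01, 1.25989583e-04, 2.29939336e-01]), 'tcp_rot': array([2.41884188e-04, 1.57313631e+00, 2.89106536e-04]), 'wrist_force': array([ 0.28793456,  0.85002292, -0.30598515]), 'moment': array([0.00472555, 0.01984198, 0.0225498 ]), 'opening': 0.08541086272412077}
scene {'K': array([[505.70809155,   0.        , 275.41389843],
       [  0.        , 505.70809155, 214.57623309],
       [  0.        ,   0.        ,   1.        ]]), 'k1': 0.05541446532686099, 'position': array([-0.01208039,  0.5849488 ,  0.61013926]), 'attitude': array([-0.95265551,  2.27954169, -1.27839899])}
side {'K': array([[416.33990236,   0.        , 275.82512071],
       [  0.        , 416.33990236, 212.53831386],
       [  0.        ,   0.        ,   1.        ]]), 'k1': -0.04687086044313011, 'position': array([ 0.19203773, -0.72910589,  0.40989172]), 'attitude': array([-1.9216196 ,  0.440348  , -0.29881522])}
wrist {'K': array([[306.93122751,   0.        , 277.7139535 ],
       [  0.        , 306.93122751, 208.16310839],
       [  0.        ,   0.        ,   1.        ]]), 'k1': -0.04739176646830446, 'position': array([0.67535214, 0.06858132, 0.3723658 ]), 'attitude': array([ 2.86494448e+00,  3.72676787e-04, -3.44592818e-03])}
```

View pics/scene0.png

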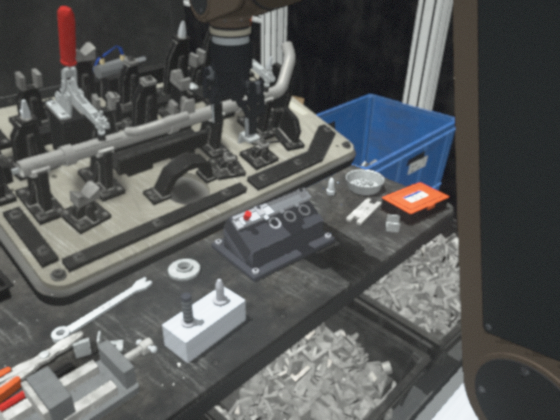

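View pics/side0.png

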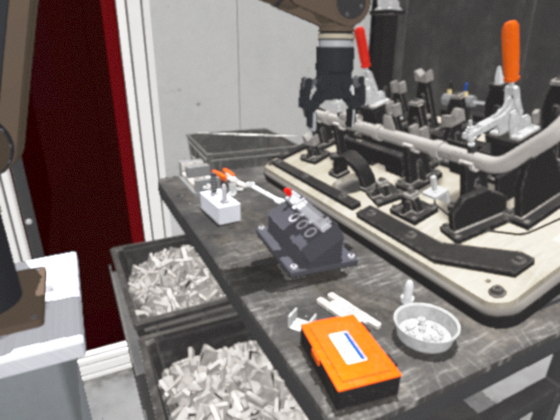

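View pics/wrist0.png

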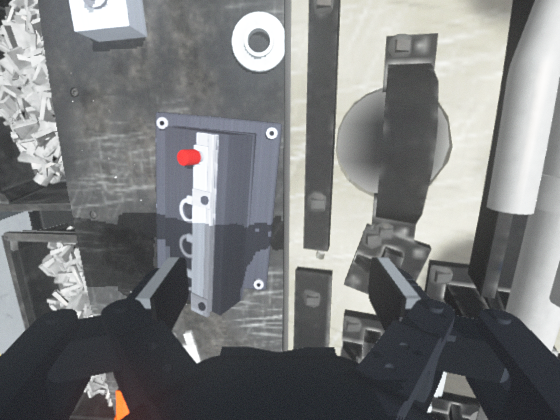

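```bash
cat > h.py <<'E'
import numpy as np, cv2
from scipy.spatial.transform import Rotation as R
from cell import env, eyes
def crop(src,dst,x0,y0,x1,y1,s):
    im=cv2.imread(src)[y0:y1,x0:x1]; cv2.imwrite(dst,cv2.resize(im,None,fx=s,fy=s,interpolation=cv2.INTER_CUBIC))
def ray(c,u,v):
    K=c["K"]; d=np.array([(u-K[0,2])/K[0,0],(v-K[1,2])/K[1,1]]); n=d.copy()
    for _ in range(20): n=d/(1+c["k1"]*(n@n))
    w=R.from_rotvec(c["attitude"]).apply([n[0],n[1],1]); return np.array(c["position"]),w
def onz(c,u,v,z):
    p,w=ray(c,u,v); return p+w*(z-p[2])/w[2]
def proj(c,P):
    q=R.from_rotvec(c["attitude"]).inv().apply(np.atleast_2d(P)-c["position"]); n=q[:,:2]/q[:,2:]
    n=n*(1+c["k1"]*(n**2).sum(1,keepdims=True)); return n*[c["K"][0,0],c["K"][1,1]]+[c["K"][0,2],c["K"][1,2]]
E
python3 - <<'E'
from h import *
crop("pics/scene0.png","pics/s_a.png",150,180,350,370,4) 
crop("pics/side0.png","pics/sd_a.png",190,160,370,290,4)
crop("pics/wrist0.png","pics/w_a.png",60,0,300,330,2)
E
```

```text
(no output)
```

View pics/s_a.png

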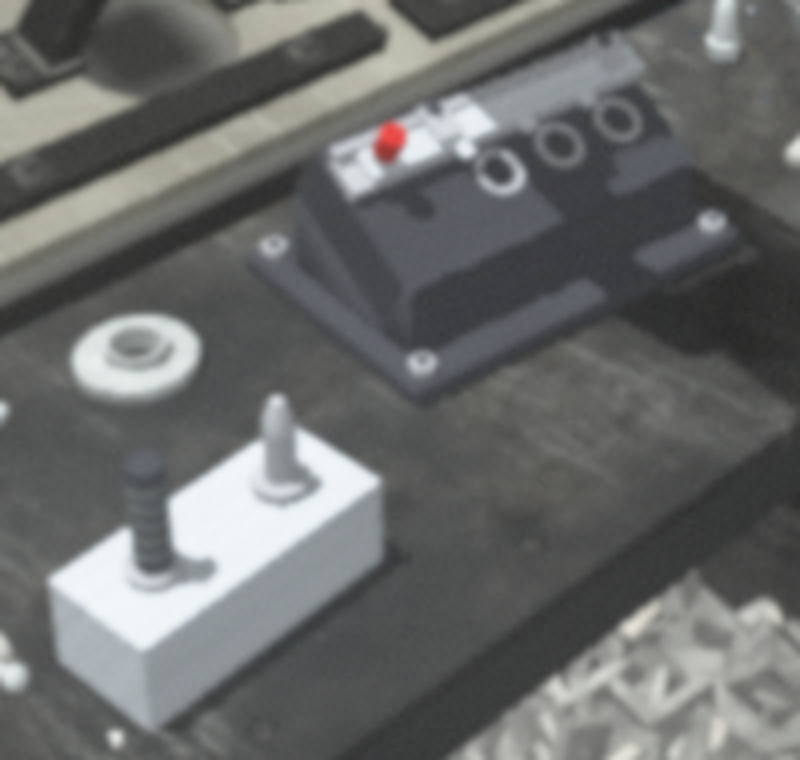

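View pics/sd_a.png

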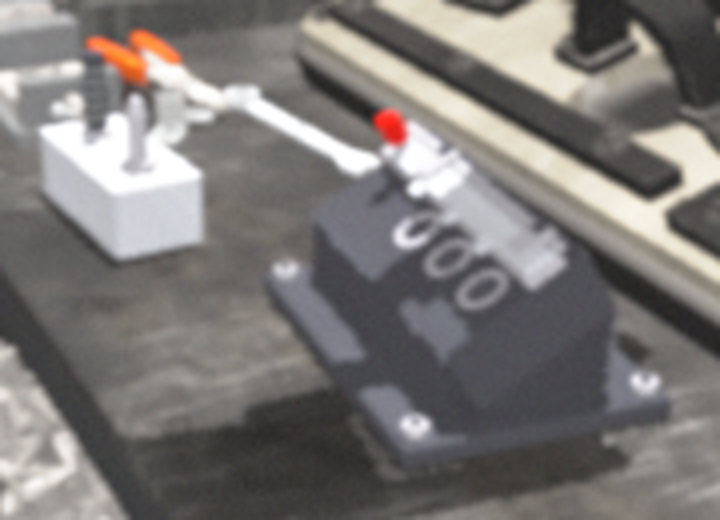

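View pics/w_a.png

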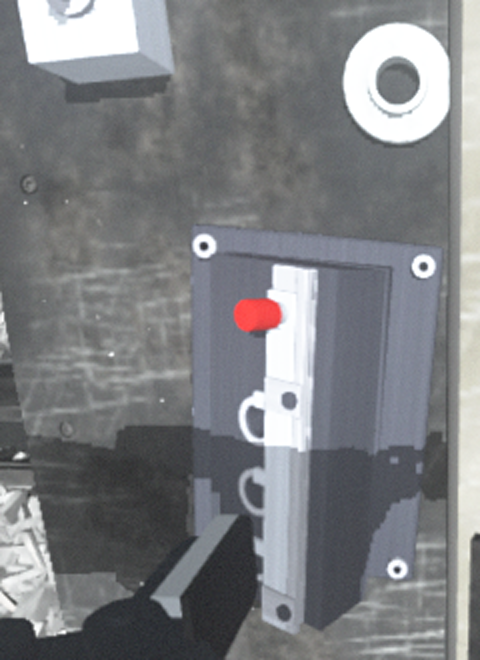

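```bash
cat >> h.py <<'E'
def tri(obs):
    A=np.zeros((3,3));b=np.zeros(3);L=[]
    for c,u,v in obs:
        p,w=ray(c,u,v);w=w/np.linalg.norm(w);M=np.eye(3)-np.outer(w,w);A+=M;b+=M@p;L.append((p,M))
    x=np.linalg.solve(A,b);return x,[round(1e3*float(np.linalg.norm(M@(x-p))),2) for p,M in L]
E
python3 - <<'E'
from h import *
S=eyes.get_calibration("scene");D=eyes.get_calibration("side");W=eyes.get_calibration("wrist")
s=lambda x,y:(S,150+x/4-.4,180+y/4-.4)
d=lambda x,y:(D,190+x/4-.4,160+y/4-.4)
w=lambda x,y:(W,60+x/2-.25,y/2-.25)
np.set_printoptions(precision=4,suppress=True)
for n,o in {"b3":[s(500,171),d(416,230)],"b2":[s(559,143),d(447,257)],"b1":[s(617,119),d(483,290)],
 "knobtop":[s(386,141),d(389,126),w(245,315)],"screwNearL":[s(421,362),d(286,268),w(204,245)],"screwFarL":[s(272,245),w(423,266)],
 "screwNearR":[s(711,221),d(415,426)],"screwFarR":[d(645,382),w(397,569)],"drift top":[s(145,464),d(96,63)],"pintop":[s(277,398),d(136,102)],"flange":[s(136,352),w(398,80)],
 "pincollar":[s(278,487),d(138,166)],"driftcollar":[s(152,573)],"stand c1":[s(381,481),d(202,178)],"stand c2":[s(149,652),d(40,132)],"c3":[s(50,580)],"c4":[d(118,195),w(22,58)]}.items():
    if len(o)>1:print(n,*tri(o))
for x,y in [(50,580),(149,652),(381,481)]: print(onz(*s(x,y),.044))
for x,y in [(202,178),(118,195),(40,128)]: print(onz(*d(x,y),.044))
E
```

```text
b3 [ 0.579  -0.0191  0.0683] [0.56, 0.56]
b2 [ 0.5759 -0.0583  0.0691] [0.44, 0.44]
b1 [ 0.573  -0.0988  0.068 ] [0.78, 0.78]
knobtop [0.5933 0.0405 0.1056] [2.21, 0.36, 2.24]
screwNearL [0.5432 0.0688 0.0172] [0.93, 1.0, 0.85]
screwFarL [0.6674 0.0562 0.0151] [0.18, 0.18]
screwNearR [ 0.5244 -0.1221  0.0168] [0.51, 0.51]
screwFarR [ 0.6489 -0.1344  0.0178] [0.6, 0.6]
drift top [0.4952 0.2561 0.0956] [0.69, 0.69]
pintop [0.4982 0.1894 0.0887] [0.23, 0.23]
flange [0.6534 0.154  0.0067] [1.02, 1.02]
pincollar [0.4976 0.1925 0.0452] [1.04, 1.04]
stand c1 [0.5049 0.1429 0.0371] [21.88, 21.88]
stand c2 [0.462  0.2846 0.0435] [1.0, 1.0]
c4 [0.4721 0.1586 0.0445] [1.99, 1.99]
[0.5177 0.2898 0.044 ]
[0.4603 0.2851 0.044 ]
[0.4703 0.1592 0.044 ]
[0.5283 0.1607 0.044 ]
[0.473  0.1561 0.044 ]
[0.4651 0.2928 0.044 ]
```

```bash
cat >> h.py <<'E'
np.set_printoptions(precision=4,suppress=True)
def Rdown(yaw): # yaw=0 : start orientation; tool x down, y = Rz(yaw)*y
    return R.from_rotvec([0,0,yaw])*R.from_rotvec([0,np.pi/2,0])
def plan(pos,rot,N):
    o=env.observe(); R0=R.from_rotvec(o["tcp_rot"]); rel=R0.inv()*rot; t=R0.inv().apply(np.array(pos)-o["eef_pos"])
    w=rel.as_rotvec()/N; M=sum(R.from_rotvec(w*k).as_matrix() for k in range(N)); d=np.linalg.solve(M,t)
    print("N",N,"row",[round(float(x),4) for x in d],[round(float(x),4) for x in w],"mm/row",round(1e3*np.linalg.norm(d),1),"deg/row",round(np.degrees(np.linalg.norm(w)),2))
def st():
    o=env.observe(); print({k:np.round(o[k],4) for k in ["t","eef_pos","tcp_rot","wrist_force","opening","qpos"]})
E
python3 - <<'E'
from h import *
plan([.5,.225,.24],Rdown(np.pi/2),14)
E
```

```text
N 14 row [-0.0007, 0.0225, 0.0016] [-0.1122, -0.0001, -0.0001] mm/row 22.6 deg/row 6.43
```

servo_tool(rows=[[-0.0007,0.0225,0.0016,-0.1122,0,0,0],[-0.0007,0.0225,0.0016,-0.1122,0,0,0],[-0.0007,0.0225,0.0016,-0.1122,0,0,0],[-0.0007,0.0225,0.0016,-0.1122,0,0,0],[-0.0007,0.0225,0.0016,-0.1122,0,0,0],[-0.0007,0.0225,0.0016,-0.1122,0,0,0],[-0.0007,0.0225,0.0016,-0.1122,0,0,0],[-0.0007,0.0225,0.0016,-0.1122,0,0,0],[-0.0007,0.0225,0.0016,-0.1122,0,0,0],[-0.0007,0.0225,0.0016,-0.1122,0,0,0],[-0.0007,0.0225,0.0016,-0.1122,0,0,0],[-0.0007,0.0225,0.0016,-0.1122,0,0,0]])

```text
t: 1.15
eef_pos: [0.5436, 0.2152, 0.2392]
tcp_rot: [-1.047, 1.305, 1.047]
wrist_force: [0.8, 0.6, -0.3]
opening: 0.0856
```

servo_tool(rows=[[-0.0007,0.0225,0.0016,-0.1122,0,0,0],[-0.0007,0.0225,0.0016,-0.1122,0,0,0],[0,0,0,0,0,0,0],[0,0,0,0,0,0,0]])

```text
t: 1.48
eef_pos: [0.5002, 0.2254, 0.2411]
tcp_rot: [-1.209, 1.209, 1.209]
wrist_force: [0.2, -0.8, 0.0]
opening: 0.0853
```

```bash
python3 - <<'E'
from h import *
import pickle
st(); c=eyes.get_calibration("wrist"); pickle.dump(c,open("w1.pkl","wb"))
cv2.imwrite("pics/w1.png",eyes.capture("wrist")[:,:,::-1])
im=cv2.imread("pics/w1.png"); cv2.imwrite("pics/w1b.png",cv2.resize(im,(800,600),interpolation=cv2.INTER_CUBIC)); print(c["position"],c["attitude"])
E
```

```text
{'t': np.float64(1.4833), 'eef_pos': array([0.5002, 0.2254, 0.2411]), 'tcp_rot': array([-1.2093,  1.2091,  1.2088]), 'wrist_force': array([ 0.1881, -0.8303,  0.0128]), 'opening': np.float64(0.0853), 'qpos': array([ 0.2384, -0.0004,  1.8787, -0.0001,  1.263 , -1.3322])}
[0.4314 0.2244 0.3833] [2.0733 2.0726 0.2898]
```

View pics/w1b.png

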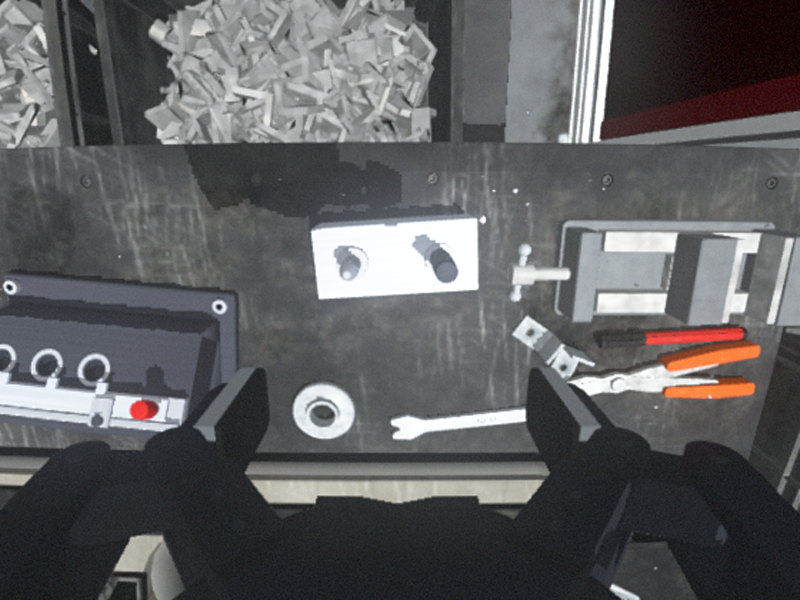

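```bash
python3 - <<'E'
from h import *
crop("pics/w1.png","pics/w1c.png",210,140,345,220,5.9)
crop("pics/w1.png","pics/w1d.png",0,185,175,310,4.5)
E
```

```text
(no output)
```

View pics/w1c.png

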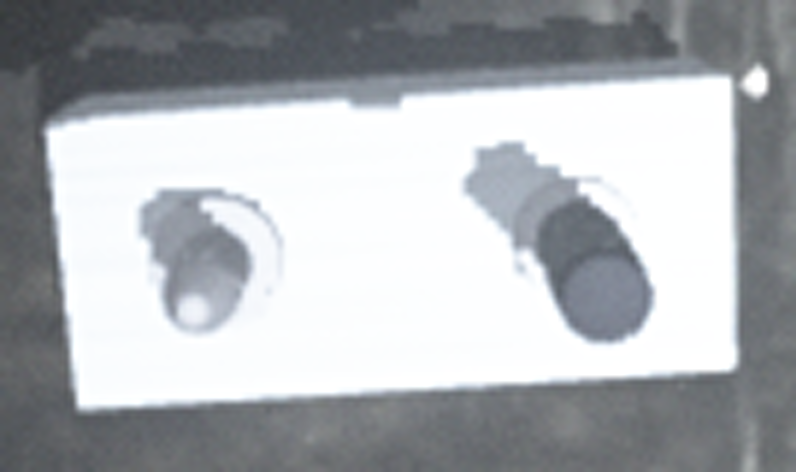

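View pics/w1d.png

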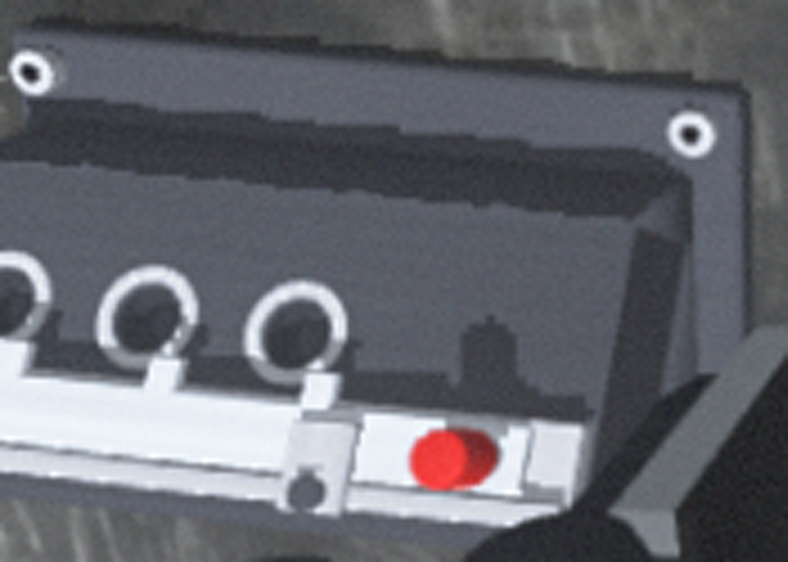

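```bash
cat > m.py <<'E'
from h import *
import pickle
c=pickle.load(open("w1.pkl","rb"))
a=lambda x,y:(c,210+x/5.9-.4,140+y/5.9-.4)
b=lambda x,y:(c,x/4.5-.4,185+y/4.5-.4)
C=np.array([onz(*a(*p),.044) for p in [(47,125),(733,75),(738,370),(80,408)]]);print(C, C.mean(0))
print("drift",onz(*a(607,298),.101)); print("pin",onz(*a(193,312),.0885),"driftcol",onz(*a(575,240),.05))
S=eyes.get_calibration("scene");D=eyes.get_calibration("side")
s=lambda x,y:(S,150+x/4-.4,180+y/4-.4)
d=lambda x,y:(D,190+x/4-.4,160+y/4-.4)
print("drift",tri([a(607,298),s(145,464),d(96,60)]),"pin",tri([a(193,310),s(277,398),d(136,102)]))
for n,o in {"b3":[s(500,171),d(416,230),b(297,332)],"b2":[s(559,143),d(447,257),b(148,317)],"b1":[s(617,119),d(483,290),b(-1,301)],"knob":[s(386,141),d(389,126),b(435,458)]}.items(): print(n,tri(o),onz(*o[2],.0685))
print("scr",onz(*b(690,134),.014),onz(*b(32,72),.014))
E
python3 m.py
```

```text
[[0.4736 0.1581 0.044 ]
 [0.4644 0.2861 0.044 ]
 [0.5211 0.2898 0.044 ]
 [0.5287 0.1617 0.044 ]] [0.497  0.2239 0.044 ]
drift [0.4941 0.2572 0.101 ]
pin [0.4993 0.1896 0.0885] driftcol [0.4944 0.2569 0.05  ]
drift (array([0.495 , 0.2571, 0.0969]), [0.58, 0.52, 0.24]) pin (array([0.4985, 0.1896, 0.0886]), [0.45, 0.22, 0.44])
b3 (array([ 0.5797, -0.019 ,  0.0684]), [1.13, 0.34, 1.14]) [ 0.5809 -0.0191  0.0685]
b2 (array([ 0.5763, -0.0582,  0.0691]), [0.77, 0.25, 0.65]) [ 0.5773 -0.0588  0.0685]
b1 (array([ 0.5731, -0.0991,  0.0682]), [1.02, 0.59, 0.48]) [ 0.5734 -0.0994  0.0685]
knob (array([0.5939, 0.0399, 0.1059]), [2.67, 0.55, 2.81]) [0.6166 0.0112 0.0685]
scr [0.5447 0.0663 0.014 ] [ 0.5263 -0.126   0.014 ]
```

```bash
cat >> h.py <<'E'
PSI=-.092
def Rt(tilt,psi=PSI): # tilt deg from vertical, block frame, jaws along row, camera robot side
    return R.from_rotvec([0,0,psi])*R.from_rotvec([0,np.pi/2-np.radians(tilt),0])*R.from_rotvec([-np.pi/2,0,0])
E
python3 - <<'E'
from h import *
plan([.4945,.2574,.14],Rt(0),6)
E
```

```text
N 6 row [0.0169, 0.0013, 0.0053] [0.0152, -0.0, 0.0001] mm/row 17.7 deg/row 0.87
```

servo_tool(rows=[[0.0169,0.0013,0.0053,0.0152,0,0,0.5],[0.0169,0.0013,0.0053,0.0152,0,0,0.5],[0.0169,0.0013,0.0053,0.0152,0,0,0.5],[0.0169,0.0013,0.0053,0.0152,0,0,0.5],[0.0169,0.0013,0.0053,0.0152,0,0,0.5],[0.0169,0.0013,0.0053,0.0152,0,0,0.5],[0,0,0,0,0,0,0.5]])

```text
t: 2.12
eef_pos: [0.4928, 0.2565, 0.1354]
tcp_rot: [-1.139, 1.259, 1.144]
wrist_force: [-0.7, -0.4, -0.5]
opening: 0.043
```

```bash
python3 - <<'E'
from h import *
import pickle
st(); plan([.4945,.2574,.068],Rt(0),4); c=eyes.get_calibration("wrist"); pickle.dump(c,open("w2.pkl","wb"))
cv2.imwrite("pics/w2.png",eyes.capture("wrist")[:,:,::-1])
crop("pics/w2.png","pics/w2c.png",150,150,410,345,3)
E
```

```text
{'t': np.float64(2.1167), 'eef_pos': array([0.4928, 0.2565, 0.1354]), 'tcp_rot': array([-1.1389,  1.2586,  1.1445]), 'wrist_force': array([-0.7252, -0.3548, -0.503 ]), 'opening': np.float64(0.043), 'qpos': array([ 0.2972,  0.1291,  1.9465,  0.0001,  1.0735, -1.1807])}
N 4 row [0.0169, -0.0005, 0.0003] [-0.0002, -0.0007, -0.0017] mm/row 16.9 deg/row 0.11
```

View pics/w2c.png

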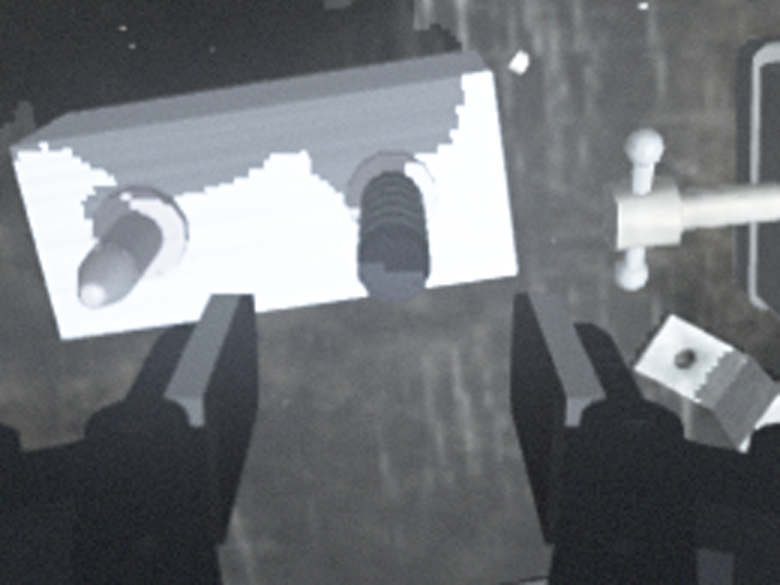

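```bash
python3 - <<'E'
from h import *
import pickle
c=pickle.load(open("w2.pkl","rb"))
a=lambda x,y:(c,150+x/3-.4,150+y/3-.4)
print(onz(*a(394,274),.101),onz(*a(394,190),.049))
C=np.array([onz(*a(*p),.044) for p in [(14,149),(491,69),(518,274),(63,338)]]);print(C, C.mean(0))
print(onz(*a(143,235),.05), onz(*a(92,296),.089))
E
```

```text
[0.4952 0.2574 0.101 ] [0.4925 0.258  0.049 ]
[[0.4735 0.159  0.044 ]
 [0.4641 0.2855 0.044 ]
 [0.5208 0.2894 0.044 ]
 [0.5285 0.1618 0.044 ]] [0.4967 0.2239 0.044 ]
[0.4984 0.1912 0.05  ] [0.4991 0.1896 0.089 ]
```

servo_tool(rows=[[0.0169,-0.0006,0.0003,0,0,0,0.5],[0.0169,-0.0006,0.0003,0,0,0,0.5],[0.0169,-0.0006,0.0003,0,0,0,0.5],[0.0169,-0.0006,0.0003,0,0,0,0.5],[0,0,0,0,0,0,1],[0,0,0,0,0,0,1],[0,0,0,0,0,0,1],[0,0,0,0,0,0,1],[0,0,0,0,0,0,1],[0,0,0,0,0,0,1]], grip_force=80)

```text
t: 3.0
eef_pos: [0.4976, 0.2582, 0.0733]
tcp_rot: [-1.142, 1.249, 1.141]
wrist_force: [-0.3, -0.9, 0.4]
opening: 0.0134
```

```bash
python3 - <<'E'
from h import *
st()
E
```

```text
{'t': np.float64(3.0), 'eef_pos': array([0.4976, 0.2582, 0.0733]), 'tcp_rot': array([-1.1423,  1.2492,  1.1407]), 'wrist_force': array([-0.2881, -0.8588,  0.3793]), 'opening': np.float64(0.0134), 'qpos': array([ 0.2978,  0.2216,  1.9703, -0.0001,  0.9477, -1.1817])}
```

```bash
python3 - <<'E'
from h import *
cv2.imwrite("pics/w3.png",eyes.capture("wrist")[:,:,::-1])
st()
crop("pics/w3.png","pics/w3c.png",150,150,410,345,3)
E
```

```text
{'t': np.float64(3.05), 'eef_pos': array([0.4976, 0.2583, 0.0733]), 'tcp_rot': array([-1.1423,  1.2491,  1.1407]), 'wrist_force': array([0.669 , 0.0551, 0.6373]), 'opening': np.float64(0.0135), 'qpos': array([ 0.2978,  0.2217,  1.9702, -0.0001,  0.9478, -1.1817])}
```

View pics/w3c.png

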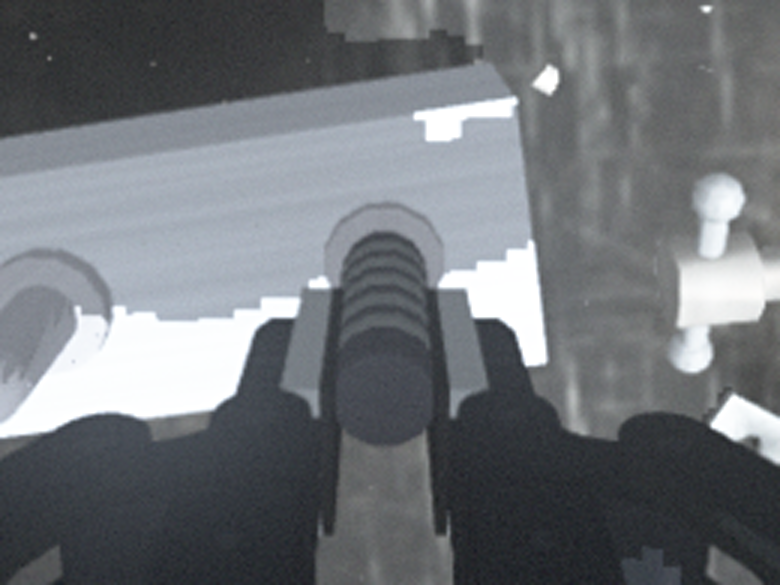

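```bash
python3 - <<'E'
from h import *
c=eyes.get_calibration("wrist")
p=onz(c,150+384/3-.4,150+392/3-.4,.101); print(p)
o=env.observe(); print(R.from_rotvec(o["tcp_rot"]).inv().apply(p-o["eef_pos"]))
b3=onz(c,0,0,0)
E
```

```text
[0.4926 0.2578 0.101 ]
[-0.0278  0.0049 -0.0009]
```

```bash
cat >> h.py <<'E'
BM=np.array([.5764,-.0588,.0686])
def bore(k,psi=PSI): return BM+(k-2)*.04*np.array([-np.sin(psi),np.cos(psi),0])
N_=R.from_rotvec([0,0,PSI]).apply([-.5,0,np.sqrt(.75)])
def tippose(k,out,off,tilt=30): # object tip 'out' metres outside mouth of bore k
    Rr=Rt(tilt); return bore(k)+N_*out-Rr.apply(off), Rr
DR=[.0653,.0035,-.0005]
E
python3 - <<'E'
from h import *
p,r=tippose(3,.02,DR); print(p)
E
```

```text
[ 0.5407 -0.0148  0.1442]
```

servo_tool(rows=[[-0.016,0,0,0,0,0,1],[-0.02,0,0,0,0,0,1],[-0.02,0,0,0,0,0,1],[-0.02,0,0,0,0,0,1],[-0.01,0,0,0,0,0,1],[0,0,0,0,0,0,1]])

```text
t: 3.55
eef_pos: [0.4986, 0.2587, 0.1614]
tcp_rot: [-1.143, 1.245, 1.139]
wrist_force: [0.0, 1.5, -0.8]
opening: 0.014
```

```bash
python3 - <<'E'
from h import *
st()
p,r=tippose(3,.02,DR)
for N in (12,14,18): plan(p,r,N)
E
```

```text
{'t': np.float64(3.55), 'eef_pos': array([0.4986, 0.2587, 0.1614]), 'tcp_rot': array([-1.1431,  1.245 ,  1.1386]), 'wrist_force': array([ 0.0061,  1.4881, -0.8151]), 'opening': np.float64(0.014), 'qpos': array([ 0.298 ,  0.1038,  1.9221,  0.    ,  1.1094, -1.1817])}
N 12 row [0.0027, -0.0051, -0.0224] [0.0, 0.0002, -0.0432] mm/row 23.1 deg/row 2.47
N 14 row [0.0024, -0.0044, -0.0192] [0.0, 0.0002, -0.037] mm/row 19.8 deg/row 2.12
N 18 row [0.0018, -0.0034, -0.0149] [0.0, 0.0001, -0.0288] mm/row 15.4 deg/row 1.65
```

servo_tool(rows=[[-0.016,0,0,0,0,0,1],[-0.016,0,0,0,0,0,1],[0.0027,-0.0051,-0.0224,0,0,-0.0432,1],[0.0027,-0.0051,-0.0224,0,0,-0.0432,1],[0.0027,-0.0051,-0.0224,0,0,-0.0432,1],[0.0027,-0.0051,-0.0224,0,0,-0.0432,1],[0.0027,-0.0051,-0.0224,0,0,-0.0432,1],[0.0027,-0.0051,-0.0224,0,0,-0.0432,1],[0.0027,-0.0051,-0.0224,0,0,-0.0432,1],[0.0027,-0.0051,-0.0224,0,0,-0.0432,1],[0.0027,-0.0051,-0.0224,0,0,-0.0432,1]])

```text
t: 4.47
eef_pos: [0.5263, 0.052, 0.1723]
tcp_rot: [-1.316, 0.974, 0.85]
wrist_force: [0.7, 0.5, -1.4]
opening: 0.0138
```

servo_tool(rows=[[0.0027,-0.0051,-0.0224,0,0,-0.0432,1],[0.0027,-0.0051,-0.0224,0,0,-0.0432,1],[0.0027,-0.0051,-0.0224,0,0,-0.0432,1],[0,0,0,0,0,0,1],[0,0,0,0,0,0,1]])

```text
t: 4.88
eef_pos: [0.5371, -0.0164, 0.1712]
tcp_rot: [-1.36, 0.881, 0.751]
wrist_force: [0.2, 0.1, -1.0]
opening: 0.014
```

```bash
python3 - <<'E'
from h import *
st()
p,r=tippose(3,.02,DR)
plan(p,r,4)
E
```

```text
{'t': np.float64(4.8833), 'eef_pos': array([ 0.5371, -0.0164,  0.1712]), 'tcp_rot': array([-1.36  ,  0.8814,  0.7509]), 'wrist_force': array([ 0.2405,  0.0841, -0.9854]), 'opening': np.float64(0.014), 'qpos': array([-0.2578, -0.2149,  2.2703,  0.1479,  0.5828, -1.8373])}
N 4 row [0.0063, 0.0026, 0.0005] [-0.0005, -0.0, -0.0023] mm/row 6.8 deg/row 0.13
```

servo_tool(rows=[[0.0063,0.0026,0.0005,0,0,-0.0023,1],[0.0063,0.0026,0.0005,0,0,-0.0023,1],[0.0063,0.0026,0.0005,0,0,-0.0023,1],[0.0063,0.0026,0.0005,0,0,-0.0023,1],[0,0,0,0,0,0,1],[0,0,0,0,0,0,1]])

```text
t: 5.38
eef_pos: [0.5417, -0.0133, 0.145]
tcp_rot: [-1.366, 0.871, 0.745]
wrist_force: [-0.6, -0.3, -0.8]
opening: 0.0135
```

```bash
cat >> h.py <<'E'
def look(tag,boxes):
    import pickle
    cal={}
    for n,(b,s) in boxes.items():
        cal[n]=eyes.get_calibration(n)
        cv2.imwrite(f"pics/{tag}_{n}.png",eyes.capture(n)[:,:,::-1]); crop(f"pics/{tag}_{n}.png",f"pics/{tag}_{n}_c.png",*b,s)
    pickle.dump(cal,open(f"{tag}.pkl","wb"))
E
python3 - <<'E'
from h import *
st()
look("a",{"scene":((210,150,350,255),5),"side":((240,140,380,245),5),"wrist":((130,100,430,325),2.6)})
E
```

```text
{'t': np.float64(5.3833), 'eef_pos': array([ 0.5417, -0.0133,  0.145 ]), 'tcp_rot': array([-1.3661,  0.8714,  0.7449]), 'wrist_force': array([-0.5713, -0.2501, -0.8427]), 'opening': np.float64(0.0135), 'qpos': array([-0.2494, -0.1647,  2.2851,  0.165 ,  0.507 , -1.8531])}
```

View pics/a_scene_c.png

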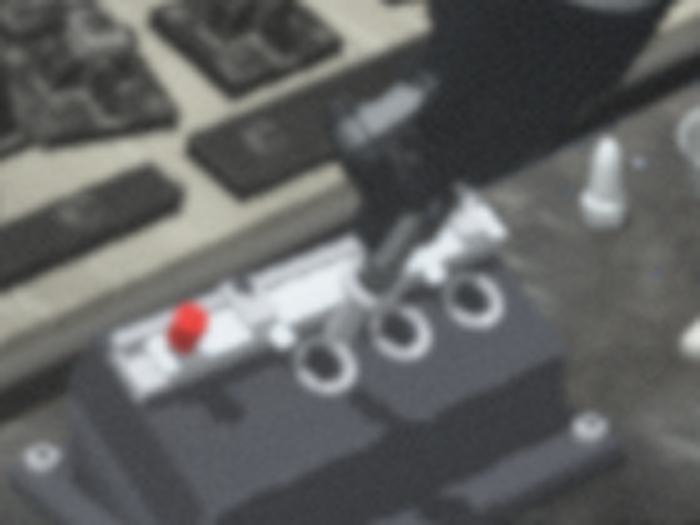

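View pics/a_side_c.png

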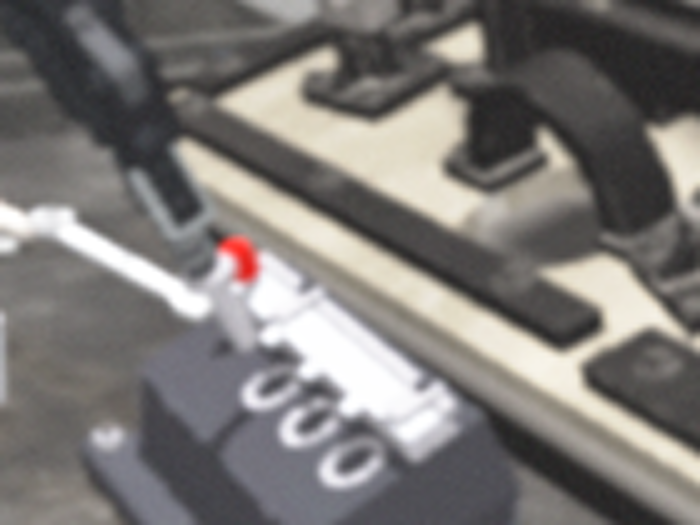

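View pics/a_wrist_c.png

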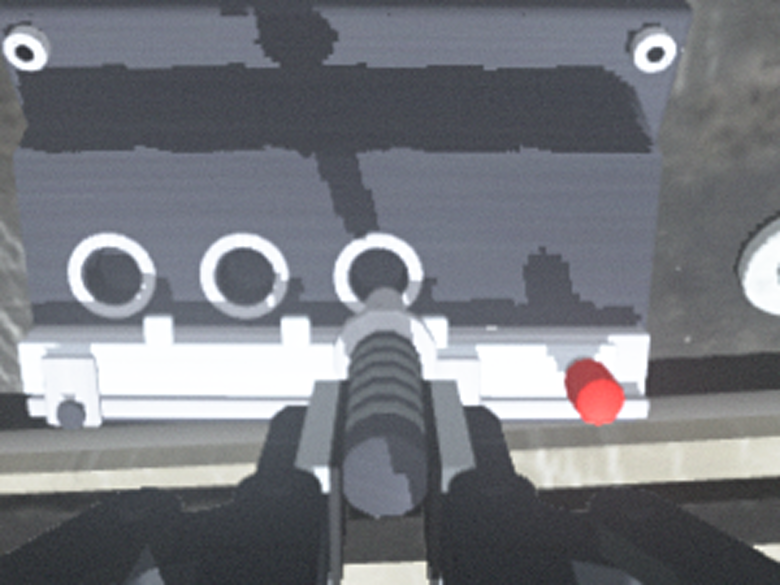

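```bash
python3 - <<'E'
from h import *
import pickle
C=pickle.load(open("a.pkl","rb"));S,D,W=C["scene"],C["side"],C["wrist"]
s=lambda x,y:(S,210+x/5-.4,150+y/5-.4)
d=lambda x,y:(D,240+x/5-.4,140+y/5-.4)
w=lambda x,y:(W,130+x/2.6-.3,100+y/2.6-.3)
B={}
for n,o in {"b3":[s(326,361),d(270,385),w(378,276)],"b2":[s(401,331),d(309,418),w(244,276)],"b1":[s(474,301),d(352,460),w(112,276)],"knob":[s(186,331),d(237,259),w(601,404)],"tip":[s(340,337),d(240,346),w(386,300)]}.items():
    x,e=tri(o);B[n]=x;print(n,x,e,"wrist@z",onz(*o[2],x[2]))
o=env.observe();Rr=R.from_rotvec(o["tcp_rot"])
print("tool frame tip",Rr.inv().apply(B["tip"]-o["eef_pos"]),"b3",Rr.inv().apply(B["b3"]-o["eef_pos"]),"b2",Rr.inv().apply(B["b2"]-o["eef_pos"]),"b1",Rr.inv().apply(B["b1"]-o["eef_pos"]))
print(Rr.as_matrix()[:,0], -N_)
for k in (.0653,): print(proj(W,o["eef_pos"]+Rr.apply([k,.0035,0])),proj(W,o["eef_pos"]+Rr.apply([k,.005,0])),w(386,300)[1:])
E
```

```text
b3 [ 0.5789 -0.0197  0.0698] [0.78, 0.44, 0.43] wrist@z [ 0.5794 -0.02    0.0698]
b2 [ 0.5753 -0.0587  0.0698] [1.83, 1.46, 0.63] wrist@z [ 0.5757 -0.0594  0.0698]
b1 [ 0.5721 -0.0987  0.0688] [2.03, 1.25, 0.79] wrist@z [ 0.5732 -0.0991  0.0688]
knob [0.5948 0.0408 0.1049] [2.72, 0.55, 3.16] wrist@z [0.6002 0.0408 0.1049]
tip [ 0.5674 -0.0158  0.0886] [1.3, 0.69, 1.78] wrist@z [ 0.5696 -0.0167  0.0886]
tool frame tip [0.0627 0.0078 0.0004] b3 [ 0.0849  0.007  -0.0025] b2 [ 0.0848  0.0071 -0.0417] b1 [ 0.086   0.0072 -0.0818]
[ 0.5021 -0.0459 -0.8636] [ 0.4979 -0.0459 -0.866 ]
[[278.7088 217.5532]] [[278.7104 215.5279]] (278.16153846153844, 215.08461538461538)
```

servo_tool(rows=[[0.002,0.0015,-0.0024,0,0,0,1],[0.006,0,0,0,0,0,1],[0.006,0,0,0,0,0,1],[0.006,0,0,0,0,0,1],[0.005,0,0,0,0,0,1],[0,0,0,0,0,0,1]])

```text
t: 6.03
eef_pos: [0.5529, -0.0173, 0.1222]
tcp_rot: [-1.365, 0.872, 0.744]
wrist_force: [-0.3, 0.5, -1.9]
opening: 0.0137
```

```bash
python3 - <<'E'
from h import *
st()
look("b",{"scene":((210,150,350,255),5),"wrist":((130,100,430,325),2.6)})
E
```

```text
{'t': np.float64(6.0333), 'eef_pos': array([ 0.5529, -0.0173,  0.1222]), 'tcp_rot': array([-1.3652,  0.8723,  0.7445]), 'wrist_force': array([-0.2647,  0.5453, -1.874 ]), 'opening': np.float64(0.0137), 'qpos': array([-0.2518, -0.0953,  2.2728,  0.1855,  0.4514, -1.877 ])}
```

View pics/b_wrist_c.png

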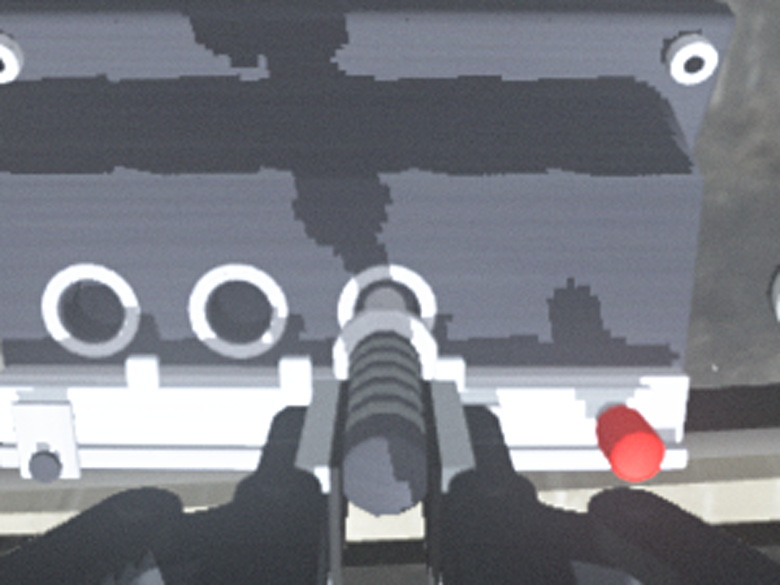

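View pics/b_scene_c.png

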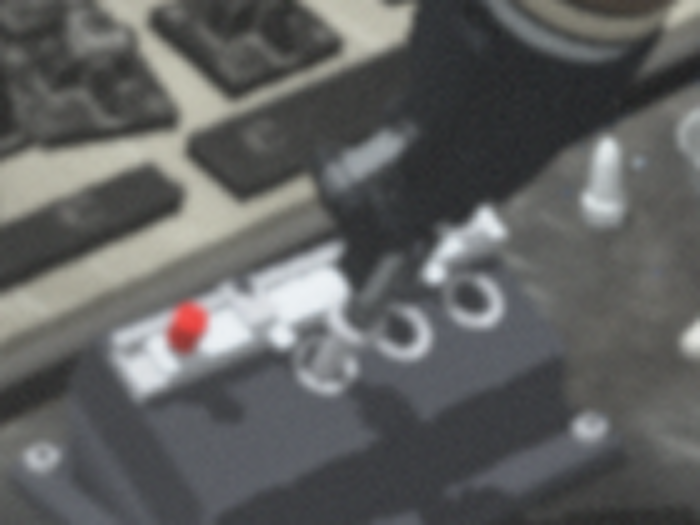

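servo_tool(rows=[[0.003,0,0,0,0,0,1],[0.003,0,0,0,0,0,1],[0,0,0,0,0,0,1]])

```text
t: 6.38
eef_pos: [0.5562, -0.0176, 0.1182]
tcp_rot: [-1.366, 0.871, 0.743]
wrist_force: [-0.1, -0.1, -0.8]
opening: 0.0134
```

servo_tool(rows=[[0.002,0,0,0,0,0,1],[0,0,0,0,0,0,1]])

```text
t: 6.55
eef_pos: [0.5572, -0.0177, 0.1167]
tcp_rot: [-1.367, 0.871, 0.743]
wrist_force: [-0.2, 1.1, -0.8]
opening: 0.0137
```

servo_tool(rows=[[0.001,0,0,0,0,0,1],[0,0,0,0,0,0,1]])

```text
t: 6.72
eef_pos: [0.5577, -0.0178, 0.116]
tcp_rot: [-1.367, 0.871, 0.743]
wrist_force: [0.6, -0.3, -2.1]
opening: 0.0136
```

servo_tool(rows=[[0.001,0,0,0,0,0,1],[0.001,0,0,0,0,0,1],[0,0,0,0,0,0,1]])

```text
t: 6.97
eef_pos: [0.5588, -0.0179, 0.1143]
tcp_rot: [-1.367, 0.87, 0.742]
wrist_force: [-0.4, 0.3, -1.8]
opening: 0.0133
```

servo_tool(rows=[[0.001,0,0,0,0,0,1],[0.001,0,0,0,0,0,1],[0,0,0,0,0,0,1]])

```text
t: 7.22
eef_pos: [0.5601, -0.0179, 0.1147]
tcp_rot: [-1.368, 0.87, 0.743]
wrist_force: [-14.1, 0.5, 14.1]
opening: 0.014
```

servo_tool(rows=[[0.0005,0,0,0,0,0,1],[0,0,0,0,0,0,1],[0,0,0,0,0,0,1]])

```text
t: 7.47
eef_pos: [0.5604, -0.018, 0.1148]
tcp_rot: [-1.368, 0.869, 0.743]
wrist_force: [-17.1, 0.5, 18.9]
opening: 0.0136
```

```bash
python3 - <<'E'
from h import *
st()
look("c",{"scene":((210,150,350,255),5),"side":((240,140,380,245),5),"wrist":((130,100,430,325),2.6)})
E
```

```text
{'t': np.float64(7.4667), 'eef_pos': array([ 0.5604, -0.018 ,  0.1148]), 'tcp_rot': array([-1.368 ,  0.8694,  0.7432]), 'wrist_force': array([-17.1396,   0.5086,  18.8618]), 'opening': np.float64(0.0136), 'qpos': array([-0.2491, -0.0639,  2.261 ,  0.1927,  0.4289, -1.8848])}
```

View pics/c_wrist_c.png

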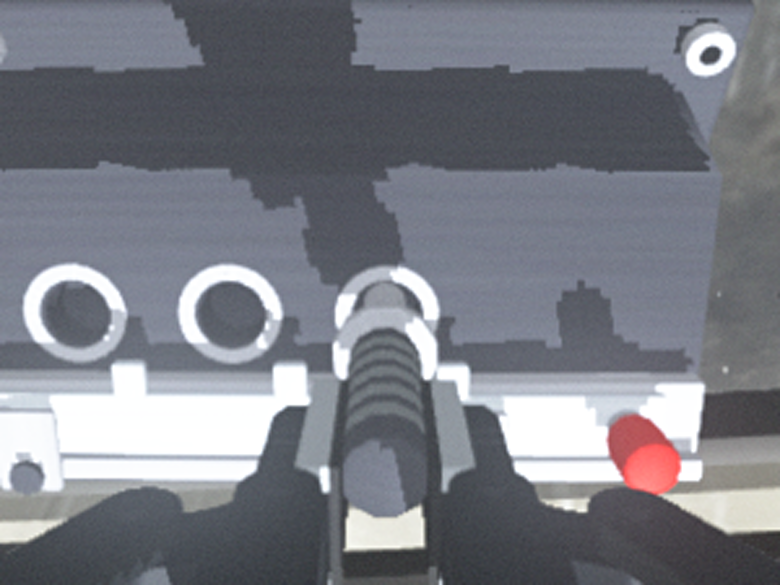

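View pics/c_side_c.png

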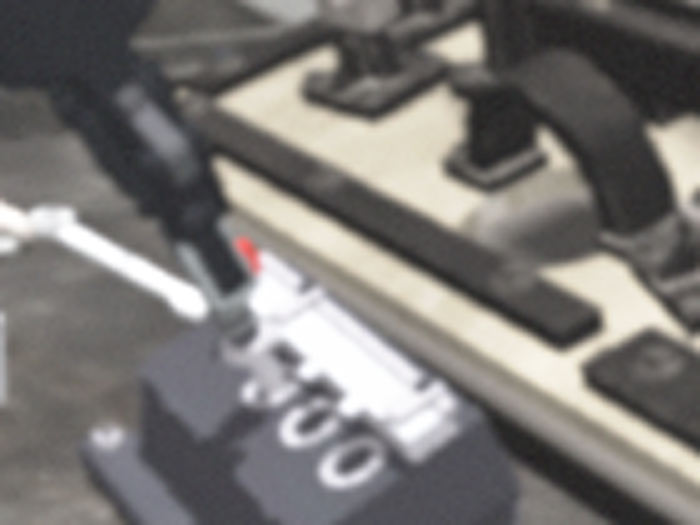

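servo_tool(rows=[[-0.005,0,0,0,0,0,1],[-0.007,0,0,0,0,0,1],[-0.008,0,0,0,0,0,1],[-0.007,0,0,0,0,0,1],[0,0,-0.012,0,0,0,1],[0,0,-0.014,0,0,0,1],[0,0,-0.0138,0,0,0,1],[0,0,0,0,0,0,1],[0,0,0,0,0,0,1]])

```text
t: 8.37
eef_pos: [0.5427, -0.0569, 0.1358]
tcp_rot: [-1.366, 0.871, 0.741]
wrist_force: [-0.6, 0.4, -1.0]
opening: 0.0131
```

```bash
python3 - <<'E'
from h import *
st()
look("d",{"scene":((210,150,350,255),5),"wrist":((130,100,430,325),2.6)})
E
```

```text
{'t': np.float64(8.3667), 'eef_pos': array([ 0.5427, -0.0569,  0.1358]), 'tcp_rot': array([-1.3658,  0.8713,  0.7411]), 'wrist_force': array([-0.5896,  0.4061, -1.0174]), 'opening': np.float64(0.0131), 'qpos': array([-0.3506, -0.1405,  2.2844,  0.2715,  0.4999, -2.0344])}
```

View pics/d_wrist_c.png

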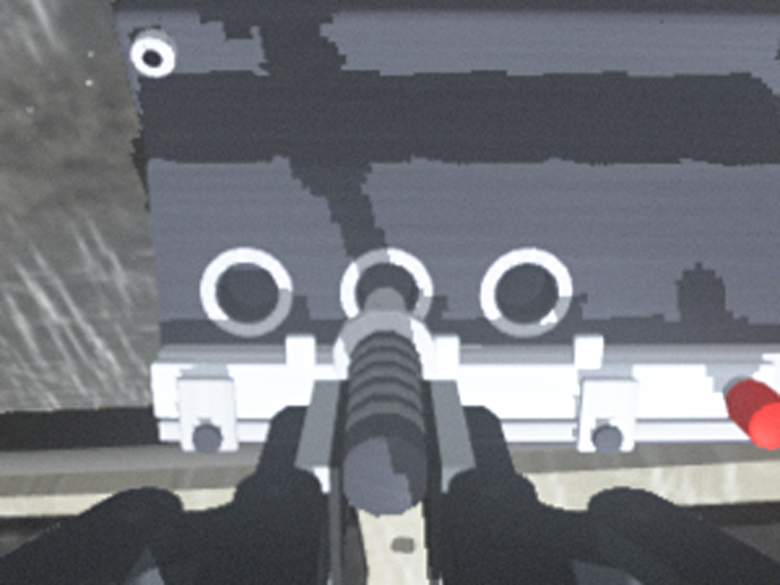

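View pics/d_scene_c.png

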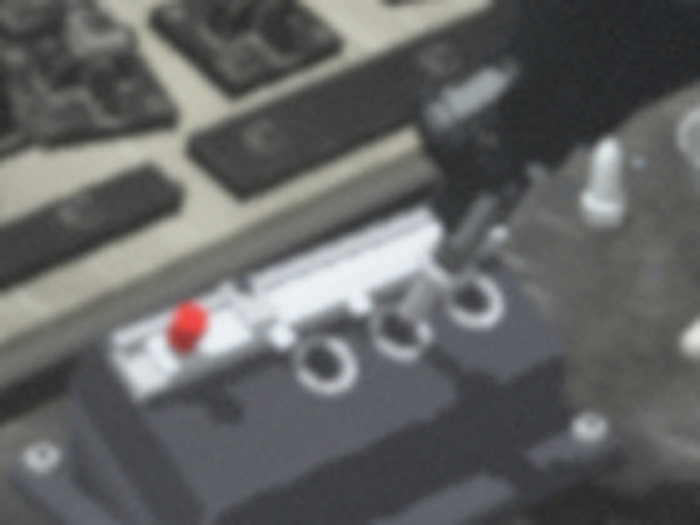

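servo_tool(rows=[[0.005,0,0,0,0,0,1],[0.006,0,0,0,0,0,1],[0.006,0,0,0,0,0,1],[0.004,0,0,0,0,0,1],[0,0,0,0,0,0,1],[0,0,0,0,0,0,1]])

```text
t: 8.97
eef_pos: [0.5532, -0.0571, 0.1165]
tcp_rot: [-1.366, 0.871, 0.744]
wrist_force: [1.1, 0.6, -1.2]
opening: 0.0138
```

servo_tool(rows=[[0.001,0,0,0,0,0,1],[0.001,0,0,0,0,0,1],[0,0,0,0,0,0,1]])

```text
t: 9.22
eef_pos: [0.5544, -0.0575, 0.1157]
tcp_rot: [-1.367, 0.87, 0.742]
wrist_force: [0.3, -0.2, -1.9]
opening: 0.0138
```

servo_tool(rows=[[0.001,0,0,0,0,0,1],[0.001,0,0,0,0,0,1],[0,0,0,0,0,0,1]])

```text
t: 9.47
eef_pos: [0.5557, -0.0577, 0.1146]
tcp_rot: [-1.367, 0.87, 0.742]
wrist_force: [-3.5, 0.8, 3.1]
opening: 0.0136
```

servo_tool(rows=[[0.001,0,0,0,0,0,1],[0.001,0,0,0,0,0,1],[0,0,0,0,0,0,1]])

```text
t: 9.72
eef_pos: [0.557, -0.0578, 0.115]
tcp_rot: [-1.368, 0.869, 0.743]
wrist_force: [-17.2, 1.6, 19.9]
opening: 0.0136
```

servo_tool(rows=[[-0.005,0,0,0,0,0,1],[-0.007,0,0,0,0,0,1],[-0.008,0,0,0,0,0,1],[-0.007,0,0,0,0,0,1],[0,0,-0.012,0,0,0,1],[0,0,-0.014,0,0,0,1],[0,0,-0.014,0,0,0,1],[0,0,0,0,0,0,1],[0,0,0,0,0,0,1]])

```text
t: 10.47
eef_pos: [0.539, -0.0967, 0.1358]
tcp_rot: [-1.366, 0.871, 0.741]
wrist_force: [-0.7, -0.0, -0.9]
opening: 0.0136
```

```bash
python3 - <<'E'
from h import *
st()
look("e",{"wrist":((130,100,430,325),2.6)})
E
```

```text
{'t': np.float64(10.4667), 'eef_pos': array([ 0.539 , -0.0967,  0.1358]), 'tcp_rot': array([-1.3658,  0.8713,  0.7412]), 'wrist_force': array([-0.6713, -0.0386, -0.9054]), 'opening': np.float64(0.0136), 'qpos': array([-0.4439, -0.1339,  2.2787,  0.3543,  0.5233, -2.1873])}
```

View pics/e_wrist_c.png

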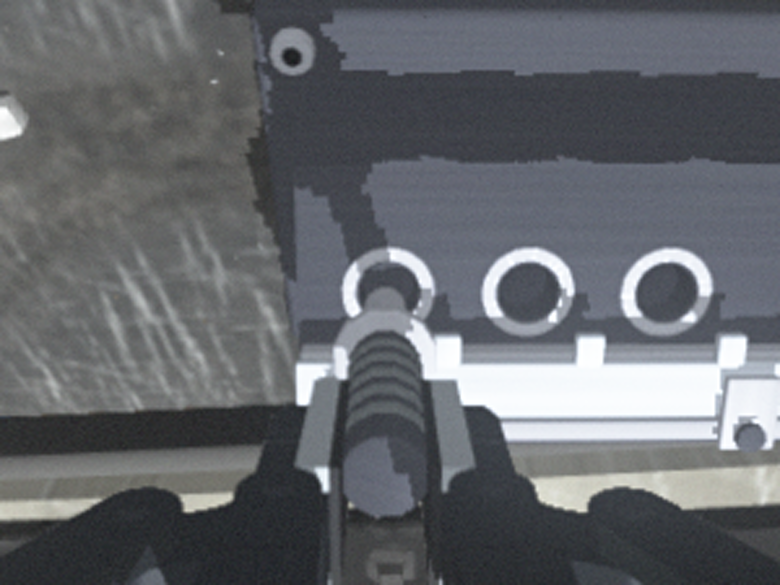

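servo_tool(rows=[[0.005,0,0.0005,0,0,0,1],[0.006,0,0,0,0,0,1],[0.006,0,0,0,0,0,1],[0.005,0,0,0,0,0,1],[0.002,0,0,0,0,0,1],[0,0,0,0,0,0,1],[0,0,0,0,0,0,1]])

```text
t: 11.1
eef_pos: [0.5512, -0.0967, 0.1143]
tcp_rot: [-1.366, 0.871, 0.743]
wrist_force: [0.1, 0.2, -1.6]
opening: 0.0136
```

servo_tool(rows=[[0.002,0,0,0,0,0,1],[0.002,0,0,0,0,0,1],[0,0,0,0,0,0,1]])

```text
t: 11.35
eef_pos: [0.5534, -0.097, 0.1115]
tcp_rot: [-1.367, 0.87, 0.743]
wrist_force: [-2.2, 2.0, 3.3]
opening: 0.0136
```

servo_tool(rows=[[0.002,0,0,0,0,0,1],[0.002,0,0,0,0,0,1],[0.001,0,0,0,0,0,1],[0,0,0,0,0,0,1]])

```text
t: 11.68
eef_pos: [0.5559, -0.0972, 0.1071]
tcp_rot: [-1.367, 0.87, 0.742]
wrist_force: [-2.9, 1.9, 3.4]
opening: 0.0134
```

servo_tool(rows=[[0.002,0,0,0,0,0,1],[0.002,0,0,0,0,0,1],[0.002,0,0,0,0,0,1],[0,0,0,0,0,0,1]])

```text
t: 12.02
eef_pos: [0.5589, -0.0975, 0.1016]
tcp_rot: [-1.366, 0.871, 0.742]
wrist_force: [-1.1, 1.3, 2.5]
opening: 0.0137
```

servo_tool(rows=[[0.002,0,0,0,0,0,1],[0.002,0,0,0,0,0,1],[0.001,0,0,0,0,0,1],[0,0,0,0,0,0,1]])

```text
t: 12.35
eef_pos: [0.5614, -0.0978, 0.0973]
tcp_rot: [-1.367, 0.871, 0.742]
wrist_force: [-1.5, 0.7, 2.9]
opening: 0.0138
```

servo_tool(rows=[[0.001,0,0,0,0,0,1],[0.001,0,0,0,0,0,1],[0.001,0,0,0,0,0,1],[0,0,0,0,0,0,1]])

```text
t: 12.68
eef_pos: [0.5627, -0.0979, 0.0954]
tcp_rot: [-1.367, 0.87, 0.743]
wrist_force: [-9.3, 2.6, 9.0]
opening: 0.0133
```

```bash
python3 - <<'E'
from h import *
st()
look("f",{"wrist":((130,100,430,325),2.6),"side":((240,140,380,245),5)})
E
```

```text
{'t': np.float64(12.6833), 'eef_pos': array([ 0.5627, -0.0979,  0.0954]), 'tcp_rot': array([-1.367 ,  0.8703,  0.7433]), 'wrist_force': array([-9.292 ,  2.5753,  8.9891]), 'opening': np.float64(0.0133), 'qpos': array([-0.4232, -0.0012,  2.2439,  0.4078,  0.4272, -2.2358])}
```

View pics/f_wrist_c.png

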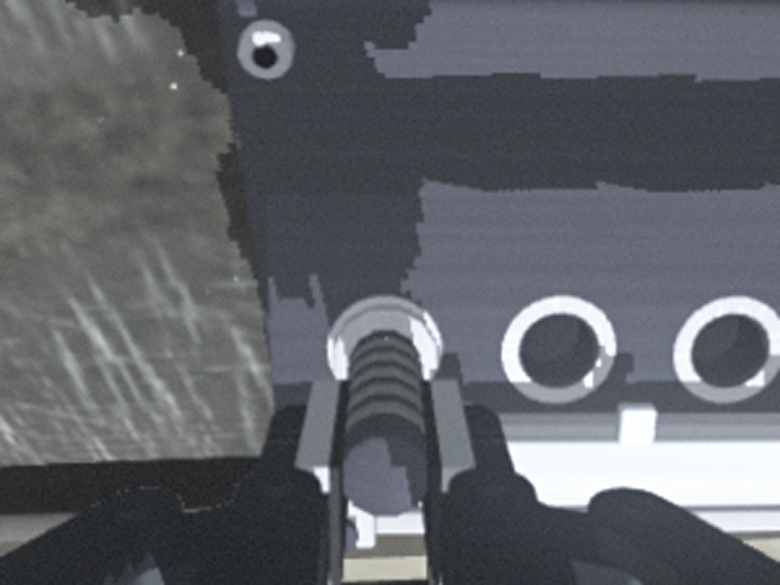

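View pics/f_side_c.png

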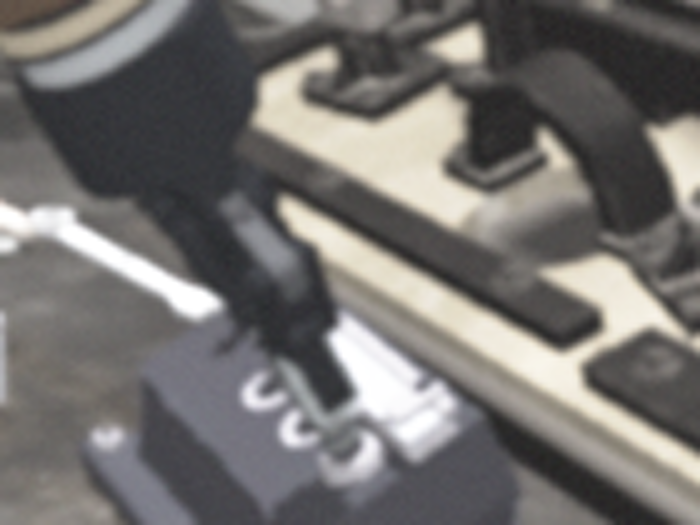

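servo_tool(rows=[[0.001,0,0,0,0,0,1],[0.0007,0,0,0,0,0,1],[0,0,0,0,0,0,1],[0,0,0,0,0,0,1]])

```text
t: 13.12
eef_pos: [0.5631, -0.0979, 0.0954]
tcp_rot: [-1.368, 0.87, 0.745]
wrist_force: [-26.6, 2.5, 26.6]
opening: 0.0134
```

servo_tool(rows=[[-0.006,0,0,0,0,0,1],[-0.01,0,0,0,0,0,1],[-0.015,0,0,0,0,0,1],[-0.015,0,0,0,0,0,1],[-0.015,0,0,0,0,0,1],[-0.005,0,0,0,0,0,1],[0,0,0,0,0,0,1]])

```text
t: 13.7
eef_pos: [0.5309, -0.0953, 0.1514]
tcp_rot: [-1.368, 0.87, 0.74]
wrist_force: [-0.9, -0.9, -1.6]
opening: 0.0138
```

```bash
python3 - <<'E'
from h import *
st()
for N in (18,20,22): plan([.4976,.2582,.165],R.from_rotvec([-1.1423,1.2492,1.1407]),N)
E
```

```text
{'t': np.float64(13.7), 'eef_pos': array([ 0.5309, -0.0953,  0.1514]), 'tcp_rot': array([-1.3682,  0.8697,  0.7399]), 'wrist_force': array([-0.8709, -0.8532, -1.5919]), 'opening': np.float64(0.0138), 'qpos': array([-0.4495, -0.1832,  2.2886,  0.338 ,  0.5598, -2.1729])}
N 18 row [-0.0018, 0.0033, 0.0194] [-0.0, -0.0001, 0.0293] mm/row 19.8 deg/row 1.68
N 20 row [-0.0016, 0.003, 0.0175] [-0.0, -0.0001, 0.0264] mm/row 17.8 deg/row 1.51
N 22 row [-0.0014, 0.0027, 0.0159] [-0.0, -0.0001, 0.024] mm/row 16.2 deg/row 1.38
```

servo_tool(rows=[[-0.012,0,0,0,0,0,1],[-0.0138,0.0033,0.0194,0,0,0.0293,1],[-0.0018,0.0033,0.0194,0,0,0.0293,1],[-0.0018,0.0033,0.0194,0,0,0.0293,1],[-0.0018,0.0033,0.0194,0,0,0.0293,1],[-0.0018,0.0033,0.0194,0,0,0.0293,1],[-0.0018,0.0033,0.0194,0,0,0.0293,1],[-0.0018,0.0033,0.0194,0,0,0.0293,1],[-0.0018,0.0033,0.0194,0,0,0.0293,1],[-0.0018,0.0033,0.0194,0,0,0.0293,1],[-0.0018,0.0033,0.0194,0,0,0.0293,1]])

```text
t: 14.62
eef_pos: [0.4988, 0.1039, 0.1736]
tcp_rot: [-1.251, 1.086, 0.968]
wrist_force: [0.0, 1.0, -1.0]
opening: 0.0135
```

servo_tool(rows=[[-0.0018,0.0033,0.0194,0,0,0.0293,1],[-0.0018,0.0033,0.0194,0,0,0.0293,1],[-0.0018,0.0033,0.0194,0,0,0.0293,1],[-0.0018,0.0033,0.0194,0,0,0.0293,1],[-0.0018,0.0033,0.0194,0,0,0.0293,1],[-0.0018,0.0033,0.0194,0,0,0.0293,1],[-0.0018,0.0033,0.0194,0,0,0.0293,1],[-0.0018,0.0033,0.0194,0,0,0.0293,1],[0,0,0,0,0,0,1],[0,0,0,0,0,0,1]])

```text
t: 15.45
eef_pos: [0.4854, 0.2605, 0.1843]
tcp_rot: [-1.143, 1.251, 1.144]
wrist_force: [0.2, -0.7, -2.4]
opening: 0.0136
```

```bash
python3 - <<'E'
from h import *
st()
plan([.4976,.2582,.128],R.from_rotvec([-1.1423,1.2492,1.1407]),4)
E
```

```text
{'t': np.float64(15.45), 'eef_pos': array([0.4854, 0.2605, 0.1843]), 'tcp_rot': array([-1.143 ,  1.2513,  1.1435]), 'wrist_force': array([ 0.2298, -0.6993, -2.3741]), 'opening': np.float64(0.0136), 'qpos': array([ 0.3085,  0.0585,  1.926 , -0.0002,  1.1582, -1.1728])}
N 4 row [0.0141, -0.0031, -0.0003] [0.0004, -0.0003, -0.0007] mm/row 14.4 deg/row 0.05
```

servo_tool(rows=[[0.0141,-0.0031,-0.0003,0,0,0,1],[0.0141,-0.0031,-0.0003,0,0,0,1],[0.0141,-0.0031,-0.0003,0,0,0,1],[0.0141,-0.0031,-0.0003,0,0,0,1],[0,0,0,0,0,0,1],[0,0,0,0,0,0,1]])

```text
t: 15.95
eef_pos: [0.4968, 0.2565, 0.1278]
tcp_rot: [-1.141, 1.254, 1.142]
wrist_force: [0.4, 0.9, -2.6]
opening: 0.0133
```

```bash
python3 - <<'E'
from h import *
st()
plan([.4976,.2582,.128],R.from_rotvec([-1.1423,1.2492,1.1407]),4)
look("g",{"wrist":((130,100,430,325),2.6),"side":((180,140,320,245),5),"scene":((150,240,290,345),5)})
E
```

```text
{'t': np.float64(15.95), 'eef_pos': array([0.4968, 0.2565, 0.1278]), 'tcp_rot': array([-1.1406,  1.2542,  1.1425]), 'wrist_force': array([ 0.4186,  0.8829, -2.5508]), 'opening': np.float64(0.0133), 'qpos': array([ 0.2953,  0.144 ,  1.9452, -0.0002,  1.0553, -1.1833])}
N 4 row [-0.0, -0.0002, 0.0004] [-0.0002, -0.0005, -0.0011] mm/row 0.5 deg/row 0.07
```

View pics/g_wrist_c.png

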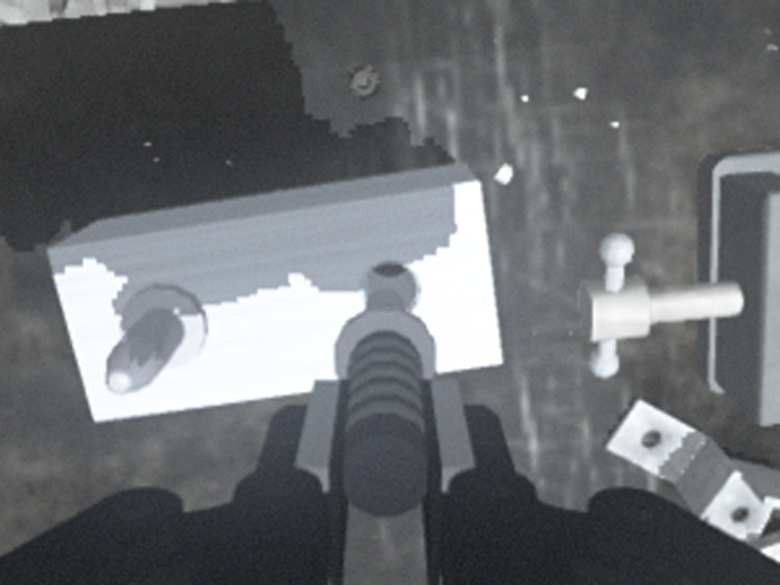

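View pics/g_side_c.png

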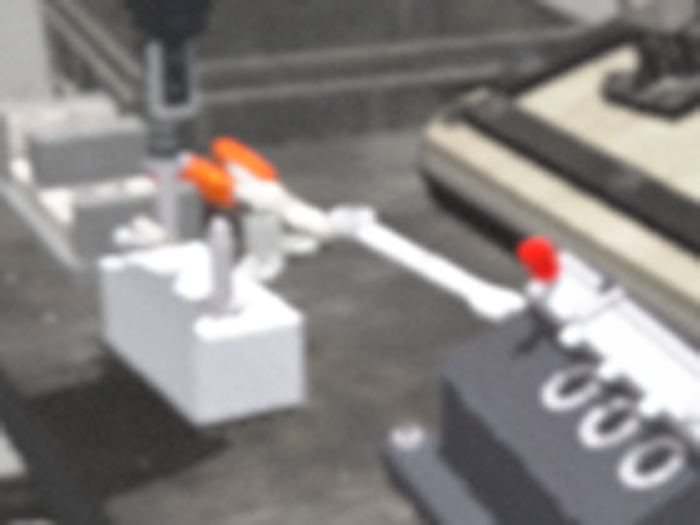

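View pics/g_scene_c.png

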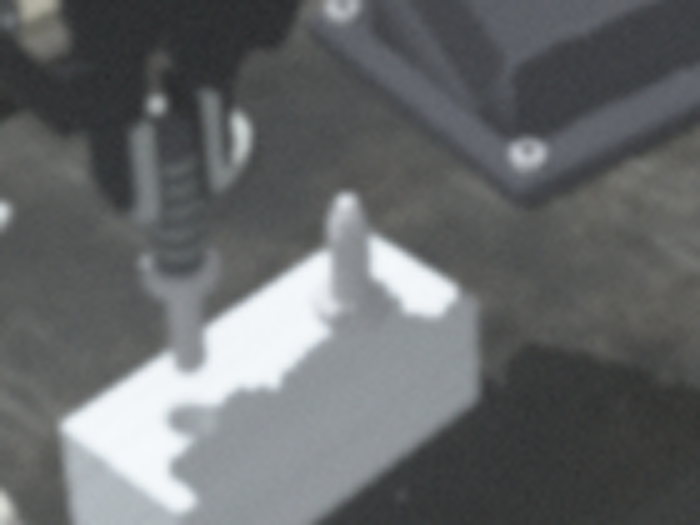

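servo_tool(rows=[[0.006,-0.0006,0.0013,0,0,-0.003,1],[0.01,0,0,0,0,0,1],[0.01,0,0,0,0,0,1],[0.01,0,0,0,0,0,1],[0.01,0,0,0,0,0,1],[0.005,0,0,0,0,0,1],[0,0,0,0,0,0,1],[0,0,0,0,0,0,1]])

```text
t: 16.77
eef_pos: [0.4981, 0.2587, 0.0777]
tcp_rot: [-1.143, 1.25, 1.14]
wrist_force: [-0.2, 0.3, -1.1]
opening: 0.0135
```

servo_tool(rows=[[0.003,0,0,0,0,0,1],[0.001,0,0,0,0,0,1],[0.001,0,0,0,0,0,1],[0,0,0,0,0,0,1],[0,0,0,0,0,0,1]])

```text
t: 17.18
eef_pos: [0.4986, 0.2588, 0.0737]
tcp_rot: [-1.143, 1.248, 1.139]
wrist_force: [0.2, -0.6, -1.6]
opening: 0.0139
```

servo_tool(rows=[[0.001,0,0,0,0,0,1],[0.001,0,0,0,0,0,1],[0,0,0,0,0,0,1],[0,0,0,0,0,0,1]])

```text
t: 17.52
eef_pos: [0.499, 0.2589, 0.0732]
tcp_rot: [-1.144, 1.248, 1.139]
wrist_force: [-2.8, -2.2, 5.7]
opening: 0.0135
```

servo_tool(rows=[[-0.001,0,0,0,0,0,0.5],[0,0,0,0,0,0,0.5],[0,0,0,0,0,0,0.5],[-0.01,0,0,0,0,0,0.5],[-0.02,0,0,0,0,0,0.5],[-0.02,0,0,0,0,0,0.5],[-0.016,0,0,0,0,0,0.5],[0,0,0,0,0,0,0.5],[0,0,0,0,0,0,0.5]])

```text
t: 18.27
eef_pos: [0.499, 0.259, 0.1398]
tcp_rot: [-1.144, 1.246, 1.138]
wrist_force: [0.3, 0.5, -1.1]
opening: 0.043
```

```bash
python3 - <<'E'
from h import *
st()
plan([.499,.1898,.115],Rt(0),5)
look("i",{"wrist":((130,100,430,325),2.6),"scene":((150,240,290,345),5)})
E
```

```text
{'t': np.float64(18.2667), 'eef_pos': array([0.499 , 0.259 , 0.1398]), 'tcp_rot': array([-1.144 ,  1.2459,  1.138 ]), 'wrist_force': array([ 0.3364,  0.5069, -1.0926]), 'opening': np.float64(0.043), 'qpos': array([ 0.2989,  0.1311,  1.9354, -0.0014,  1.0692, -1.1801])}
N 5 row [0.0049, -0.0012, -0.0138] [0.0002, 0.0002, 0.0012] mm/row 14.7 deg/row 0.07
```

View pics/i_wrist_c.png

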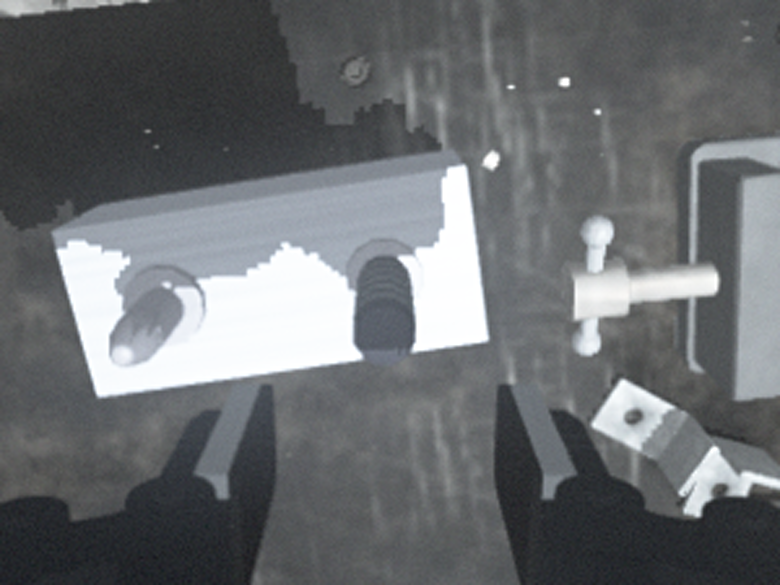

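View pics/i_scene_c.png

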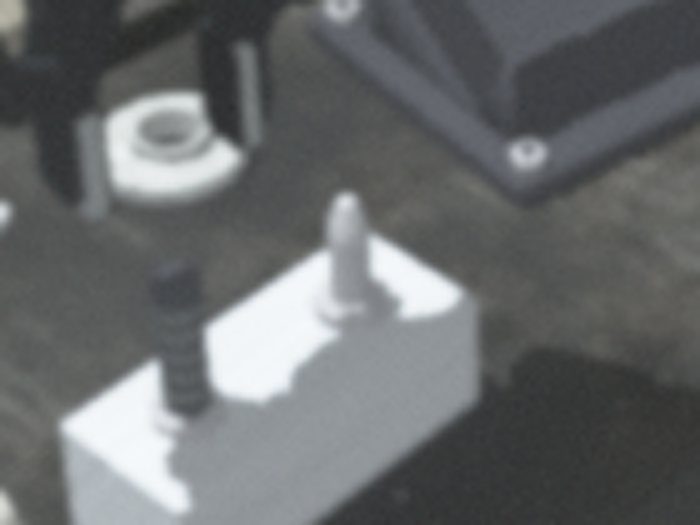

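```bash
python3 - <<'E'
from h import *
import pickle
C=pickle.load(open("i.pkl","rb"));W=C["wrist"]
w=lambda x,y:(W,130+x/2.6-.3,100+y/2.6-.3)
o=env.observe();Rr=R.from_rotvec(o["tcp_rot"])
for n,(x,y,z) in {"drift":(384,333,.101),"driftcol":(386,275,.049),"pin":(123,354,.089),"pincol":(164,305,.05)}.items():
    p=onz(*w(x,y),z);print(n,p,Rr.inv().apply(p-o["eef_pos"]))
Cc=np.array([onz(*w(*p),.044) for p in [(53,233),(466,163),(489,341),(98,397)]]);print(Cc, Cc.mean(0))
E
```

```text
drift [0.4947 0.2584 0.101 ] [ 0.0364  0.0029 -0.0003]
driftcol [0.4949 0.2591 0.049 ] [0.0884 0.0028 0.0003]
pin [0.4987 0.1901 0.089 ] [ 0.0484 -0.0073 -0.0681]
pincol [0.4979 0.1906 0.05  ] [ 0.0874 -0.0064 -0.0676]
[[0.4736 0.1583 0.044 ]
 [0.464  0.2858 0.044 ]
 [0.521  0.2895 0.044 ]
 [0.5289 0.1617 0.044 ]] [0.4969 0.2239 0.044 ]
```

```bash
python3 - <<'E'
from h import *
plan([.496,.1901,.11],Rt(0),5)
E
```

```text
N 5 row [0.0055, -0.0009, -0.0137] [0.0002, -0.0001, 0.0003] mm/row 14.7 deg/row 0.02
```

servo_tool(rows=[[0.003,-0.0009,-0.0137,0,0,0,0.5],[0.003,-0.0009,-0.0137,0,0,0,0.5],[0.006,-0.0009,-0.0137,0,0,0,0.5],[0.0075,-0.0009,-0.0137,0,0,0,0.5],[0.008,-0.0009,-0.0137,0,0,0,0.5],[0,0,0,0,0,0,0.5],[0,0,0,0,0,0,0.5],[0,0,0,0,0,0,0.5]])

```text
t: 19.03
eef_pos: [0.4966, 0.1898, 0.1108]
tcp_rot: [-1.142, 1.249, 1.139]
wrist_force: [-0.1, 0.7, -0.4]
opening: 0.0429
```

```bash
python3 - <<'E'
from h import *
st()
plan([.496,.1901,.055],Rt(0),4)
look("j",{"wrist":((130,100,430,325),2.6)})
E
```

```text
{'t': np.float64(19.0333), 'eef_pos': array([0.4966, 0.1898, 0.1108]), 'tcp_rot': array([-1.1423,  1.2492,  1.1389]), 'wrist_force': array([-0.131,  0.669, -0.38 ]), 'opening': np.float64(0.0429), 'qpos': array([ 0.1743,  0.1054,  2.0236, -0.0006,  1.0097, -1.3039])}
N 4 row [0.014, 0.0002, 0.0001] [-0.0001, 0.0001, 0.0007] mm/row 14.0 deg/row 0.04
```

View pics/j_wrist_c.png

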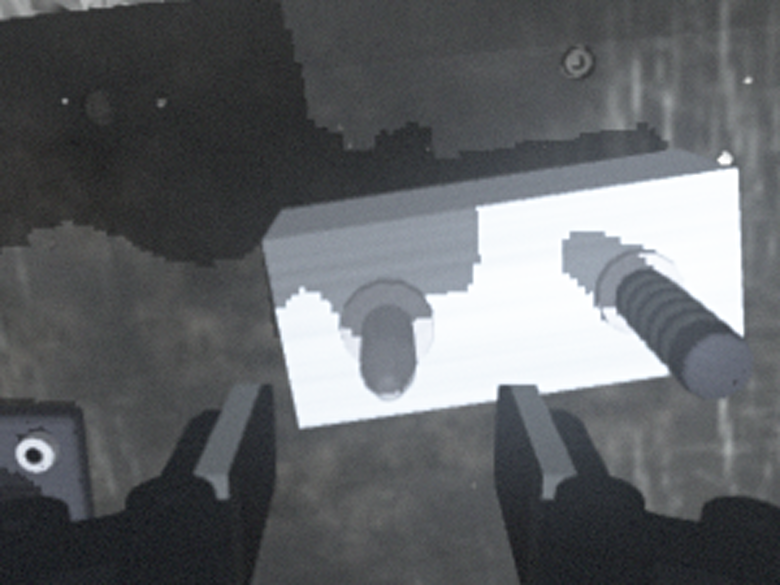

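servo_tool(rows=[[0.014,0.0002,0.0001,0,0,0,0.5],[0.014,0.0002,0.0001,0,0,0,0.5],[0.014,0.0002,0.0001,0,0,0,0.5],[0.014,0.0002,0.0001,0,0,0,0.5],[0,0,0,0,0,0,0.5],[0,0,0,0,0,0,1],[0,0,0,0,0,0,1],[0,0,0,0,0,0,1],[0,0,0,0,0,0,1],[0,0,0,0,0,0,1]], grip_force=80)

```text
t: 19.92
eef_pos: [0.4971, 0.191, 0.0564]
tcp_rot: [-1.144, 1.246, 1.138]
wrist_force: [-0.3, -0.1, 3.3]
opening: 0.0113
```

```bash
python3 - <<'E'
from h import *
st()
look("k",{"wrist":((130,100,430,325),2.6)})
E
```

```text
{'t': np.float64(19.9167), 'eef_pos': array([0.4971, 0.191 , 0.0564]), 'tcp_rot': array([-1.144 ,  1.246 ,  1.1379]), 'wrist_force': array([-0.2531, -0.0807,  3.2643]), 'opening': np.float64(0.0113), 'qpos': array([ 0.1764,  0.1902,  2.0459, -0.0006,  0.8996, -1.3028])}
```

View pics/k_wrist_c.png

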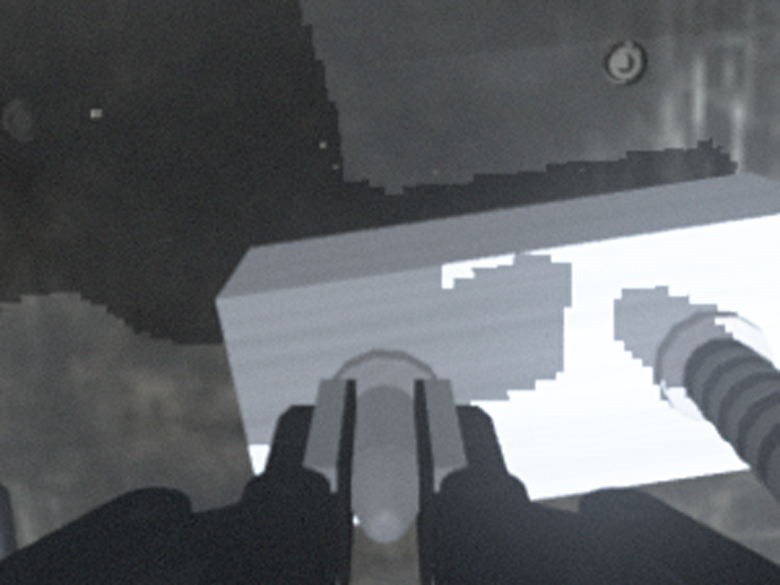

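servo_tool(rows=[[-0.006,0,0,0,0,0,1],[-0.012,0,0,0,0,0,1],[-0.02,0,0,0,0,0,1],[-0.025,0,0,0,0,0,1],[-0.025,0,0,0,0,0,1],[-0.012,0,0,0,0,0,1],[0,0,0,0,0,0,1]])

```text
t: 20.55
eef_pos: [0.4977, 0.191, 0.1592]
tcp_rot: [-1.146, 1.243, 1.135]
wrist_force: [0.6, 0.1, -0.7]
opening: 0.0111
```

```bash
cat >> h.py <<'E'
PN=[.0384,-.0017,0]
E
python3 - <<'E'
from h import *
st()
p,r=tippose(1,.03,PN); print(p)
plan(p,r,14);plan(p,r,16)
E
```

```text
{'t': np.float64(20.55), 'eef_pos': array([0.4977, 0.191 , 0.1592]), 'tcp_rot': array([-1.1457,  1.2425,  1.1351]), 'wrist_force': array([ 0.5697,  0.0872, -0.7341]), 'opening': np.float64(0.0111), 'qpos': array([ 0.1764,  0.041 ,  1.9935, -0.0011,  1.097 , -1.3028])}
[ 0.5372 -0.0954  0.127 ]
N 14 row [0.0034, -0.004, -0.0201] [0.0, 0.0001, -0.0367] mm/row 20.8 deg/row 2.1
N 16 row [0.003, -0.0035, -0.0176] [0.0, 0.0001, -0.0321] mm/row 18.2 deg/row 1.84
```

servo_tool(rows=[[0.003,-0.004,-0.0201,0,0,-0.0367,1],[0.003,-0.004,-0.0201,0,0,-0.0367,1],[0.003,-0.004,-0.0201,0,0,-0.0367,1],[0.003,-0.004,-0.0201,0,0,-0.0367,1],[0.003,-0.004,-0.0201,0,0,-0.0367,1],[0.003,-0.004,-0.0201,0,0,-0.0367,1],[0.003,-0.004,-0.0201,0,0,-0.0367,1],[0.003,-0.004,-0.0201,0,0,-0.0367,1],[0.003,-0.004,-0.0201,0,0,-0.0367,1],[0.003,-0.004,-0.0201,0,0,-0.0367,1],[0.003,-0.004,-0.0201,0,0,-0.0367,1]])

```text
t: 21.47
eef_pos: [0.5229, -0.0346, 0.1288]
tcp_rot: [-1.322, 0.961, 0.837]
wrist_force: [-0.4, 0.7, 0.2]
opening: 0.0112
```

servo_tool(rows=[[0.003,-0.004,-0.0201,0,0,-0.0367,1],[0.003,-0.004,-0.0201,0,0,-0.0367,1],[0.003,-0.004,-0.0201,0,0,-0.0367,1],[0,0,0,0,0,0,1],[0,0,0,0,0,0,1],[0,0,0,0,0,0,1]])

```text
t: 21.97
eef_pos: [0.5326, -0.0948, 0.1267]
tcp_rot: [-1.361, 0.88, 0.753]
wrist_force: [-0.0, 0.0, -1.0]
opening: 0.0113
```

```bash
python3 - <<'E'
from h import *
st()
p,r=tippose(1,.02,PN); print(p)
plan(p,r,3)
look("l",{"wrist":((130,100,430,325),2.6)})
E
```

```text
{'t': np.float64(21.9667), 'eef_pos': array([ 0.5326, -0.0948,  0.1267]), 'tcp_rot': array([-1.361 ,  0.88  ,  0.7532]), 'wrist_force': array([-0.039 ,  0.0256, -0.982 ]), 'opening': np.float64(0.0113), 'qpos': array([-0.4447, -0.13  ,  2.2912,  0.3514,  0.5203, -2.1891])}
[ 0.5422 -0.0958  0.1183]
N 3 row [0.004, -0.0014, -0.0001] [0.0001, 0.0004, -0.0032] mm/row 4.2 deg/row 0.18
```

View pics/l_wrist_c.png

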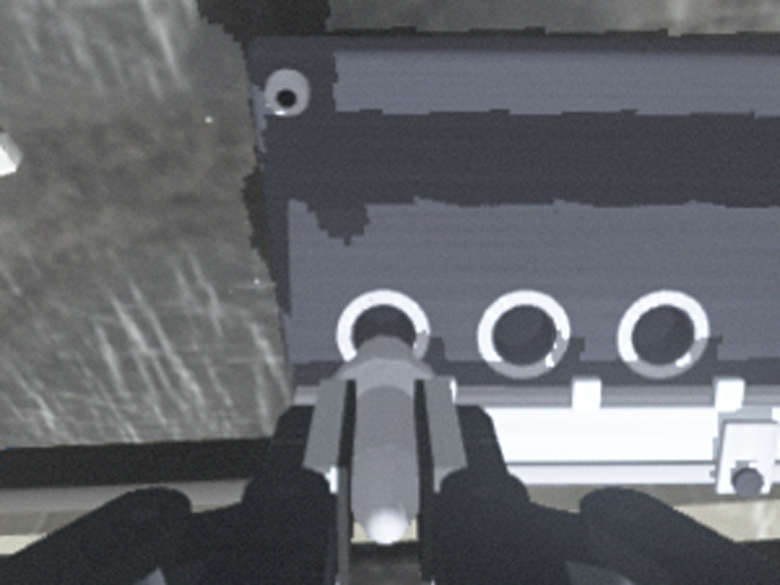

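servo_tool(rows=[[0.003,-0.0014,0,0,0,-0.0032,1],[0.003,-0.0014,0,0,0,-0.0032,1],[0.003,-0.0014,0,0,0,-0.0032,1],[0,0,0,0,0,0,1],[0,0,0,0,0,0,1],[0,0,0,0,0,0,1]])

```text
t: 22.52
eef_pos: [0.5416, -0.0959, 0.1221]
tcp_rot: [-1.366, 0.871, 0.744]
wrist_force: [0.9, 0.9, -1.0]
opening: 0.0112
```

```bash
python3 - <<'E'
from h import *
st()
look("m",{"wrist":((200,160,360,280),5),"scene":((230,150,350,240),6),"side":((260,170,380,260),6)})
p,r=tippose(1,.02,PN); plan(p,r,1)
o=env.observe();Rr=R.from_rotvec(o["tcp_rot"]); c=eyes.get_calibration("wrist")
print("bore est tool frame",Rr.inv().apply(bore(1)-o["eef_pos"]))
th=np.linspace(0,2*np.pi,60)
def circ(x,y,z,r): return (proj(c,o["eef_pos"]+Rr.apply(np.c_[np.full(60,x),y+r*np.cos(th),z+r*np.sin(th)]))-[200,160])*5+2
im=cv2.imread("pics/m_wrist_c.png")
for a,col in [((PN[0],PN[1],0,.0068),(0,0,255)),((PN[0]-.026,PN[1],0,.013),(0,255,0)),((PN[0]-.032,PN[1],0,.013),(255,255,0))]:
    cv2.polylines(im,[circ(*a).astype(int)],True,col,1)
cv2.imwrite("pics/m_ov.png",im)
E
```

```text
{'t': np.float64(22.5167), 'eef_pos': array([ 0.5416, -0.0959,  0.1221]), 'tcp_rot': array([-1.3663,  0.8712,  0.7437]), 'wrist_force': array([ 0.9162,  0.9131, -0.9695]), 'opening': np.float64(0.0112), 'qpos': array([-0.4397, -0.1024,  2.28  ,  0.3714,  0.4932, -2.2059])}
N 1 row [0.0037, 0.0015, 0.0004] [0.0008, 0.0003, 0.0032] mm/row 4.0 deg/row 0.19
bore est tool frame [0.0621 0.     0.0004]
```

View pics/m_ov.png

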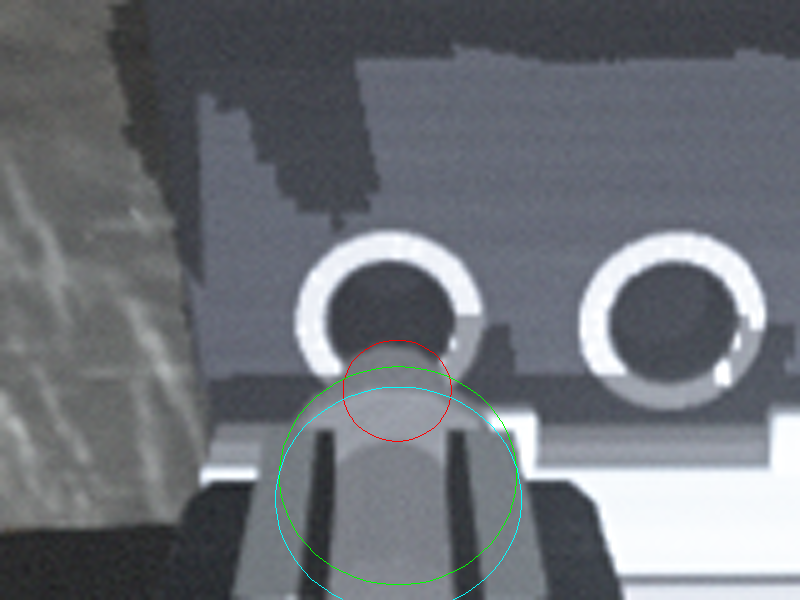

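View pics/m_scene_c.png

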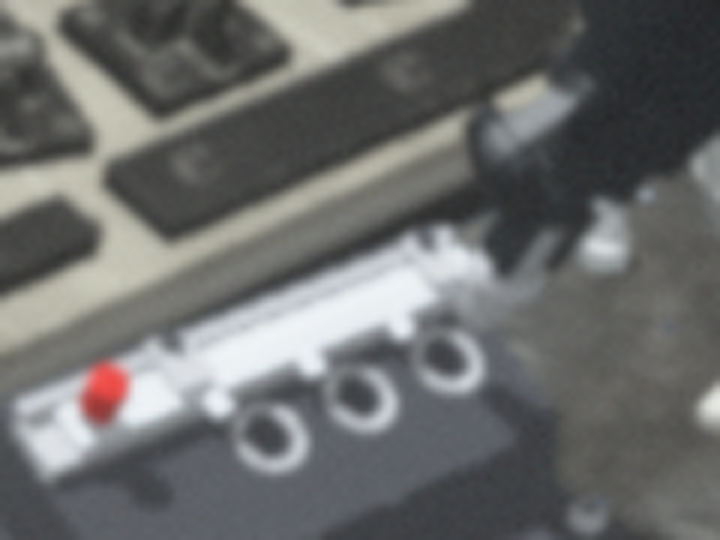

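View pics/m_side_c.png

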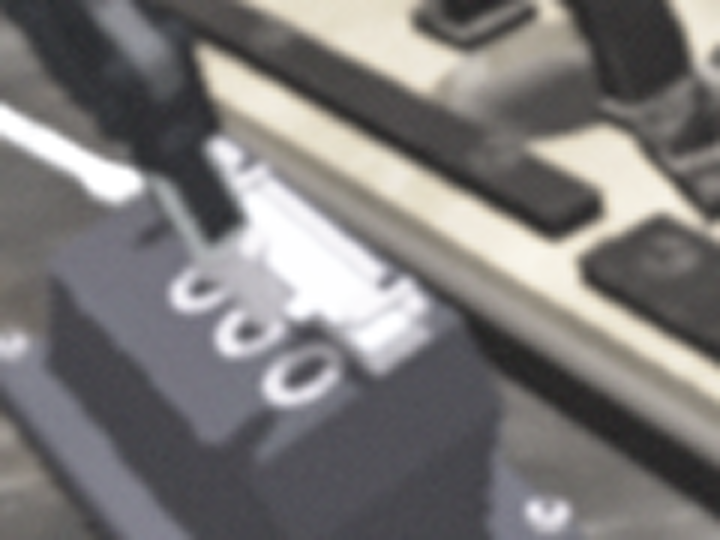

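```bash
python3 - <<'E'
from h import *
import pickle
c=pickle.load(open("m.pkl","rb"))["wrist"]
o=env.observe();Rr=R.from_rotvec(o["tcp_rot"])
def onx(u,v,X):
    p,w=ray(c,200+u/5-.4,160+v/5-.4); p=Rr.inv().apply(p-o["eef_pos"]);w=Rr.inv().apply(w); return p+w*(X-p[0])/w[0]
for n,u,v in [("b1 L",295,320),("b1 R",483,320),("b1 top",389,230),("b2 L",580,320),("b2 R",766,320),("b2 top",673,231),("b2 bot",673,410),("b1 in L",328,318),("b1inR",455,318),("b1 in top",391,262),("b2inL",611,318),("b2inR",738,318),("b2intop",675,262)]: print(n,onx(u,v,.063))
for n,u,v,X in [("footL",345,385,PN[0]),("footR",452,385,PN[0]),("foottop",397,345,PN[0])]: print(n,onx(u,v,X))
E
python3 - <<'E'
import cv2
im=cv2.imread('pics/m_wrist.png')[215:285,250:310]
im=cv2.convertScaleAbs(im,alpha=1.6,beta=-40)
cv2.imwrite('pics/m_zoom.png',cv2.resize(im,None,fx=8,fy=8,interpolation=cv2.INTER_CUBIC))
E
```

```text
b1 L [ 0.063  -0.0004 -0.0141]
b1 R [ 0.063  -0.0004  0.0124]
b1 top [ 0.063   0.0127 -0.0008]
b2 L [ 0.063  -0.0004  0.0261]
b2 R [ 0.063  -0.0005  0.0524]
b2 top [0.063  0.0126 0.0386]
b2 bot [ 0.063  -0.0141  0.0399]
b1 in L [ 0.063  -0.0001 -0.0094]
b1inR [ 0.063  -0.0001  0.0085]
b1 in top [ 0.063   0.0081 -0.0005]
b2inL [ 0.063  -0.0002  0.0305]
b2inR [ 0.063  -0.0002  0.0484]
b2intop [0.063  0.0081 0.0391]
footL [ 0.0384 -0.0007 -0.0063]
footR [ 0.0384 -0.0007  0.0071]
foottop [0.0384 0.0046 0.0002]
```

View pics/m_zoom.png

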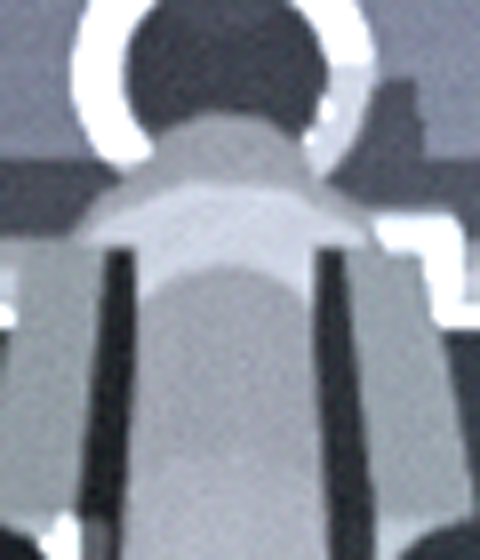

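servo_tool(rows=[[0.004,0.0015,0,0,0,0,1],[0.006,0,0,0,0,0,1],[0.006,0,0,0,0,0,1],[0.004,0,0,0,0,0,1],[0,0,0,0,0,0,1],[0,0,0,0,0,0,1]])

```text
t: 23.17
eef_pos: [0.5502, -0.0968, 0.1034]
tcp_rot: [-1.365, 0.872, 0.744]
wrist_force: [0.1, 0.2, -0.9]
opening: 0.011
```

```bash
python3 - <<'E'
from h import *
st()
look("n",{"wrist":((220,200,340,290),6.5),"side":((260,170,380,260),6)})
E
```

```text
{'t': np.float64(23.1667), 'eef_pos': array([ 0.5502, -0.0968,  0.1034]), 'tcp_rot': array([-1.3655,  0.8719,  0.7443]), 'wrist_force': array([ 0.0811,  0.1655, -0.8757]), 'opening': np.float64(0.011), 'qpos': array([-0.4329, -0.0458,  2.2686,  0.3977,  0.45  , -2.2307])}
```

View pics/n_wrist_c.png

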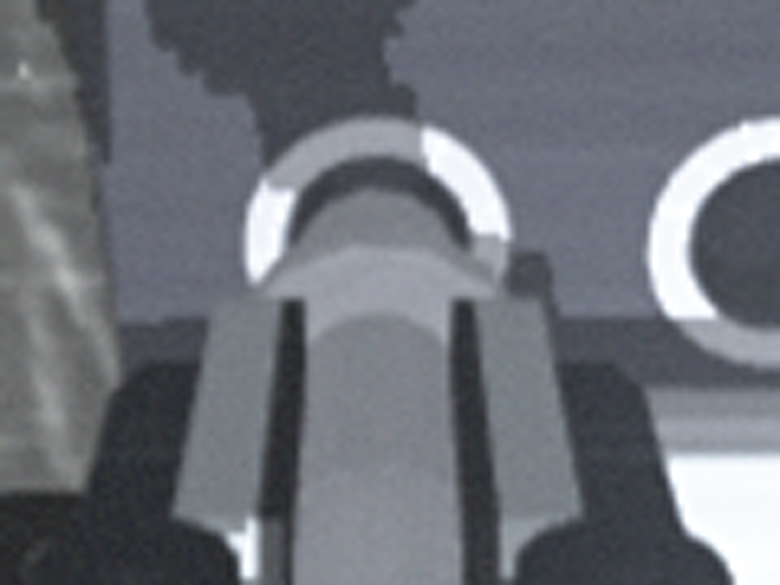

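View pics/n_side_c.png

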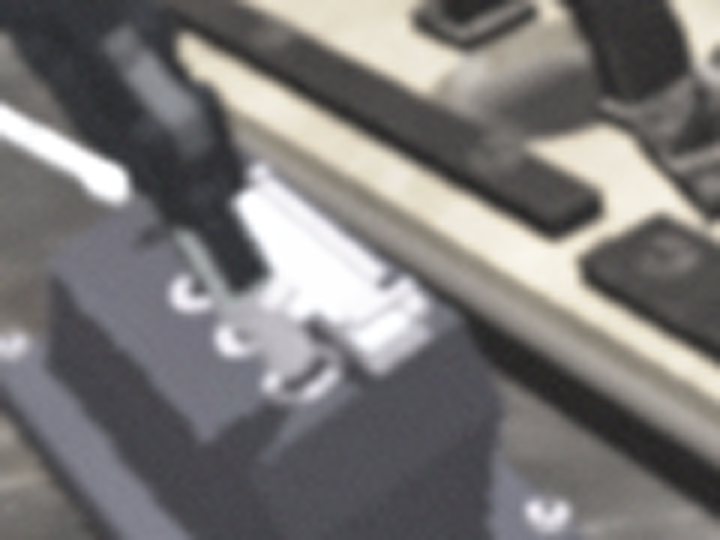

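```bash
python3 - <<'E'
from h import *
import pickle
c=pickle.load(open("n.pkl","rb"))["wrist"]
o=env.observe();Rr=R.from_rotvec(o["tcp_rot"])
def onx(u,v,X):
    p,w=ray(c,220+u/6.5-.4,200+v/6.5-.4); p=Rr.inv().apply(p-o["eef_pos"]);w=Rr.inv().apply(w); return p+w*(X-p[0])/w[0]
for n,u,v in [("L",245,240),("R",512,240),("inL",290,240),("inR",468,240),("top",378,116),("intop",378,155),("b2 L",647,240),("b2top",778,116)]: print(n,onx(u,v,.0425))
for n,u,v,X in [("foottop",378,185,PN[0]),("collartop",378,245,PN[0]-.032),("collarL",266,290,PN[0]-.029),("collarR",495,290,PN[0]-.029)]: print(n,onx(u,v,X))
E
```

```text
L [ 0.0425 -0.0017 -0.0138]
R [ 0.0425 -0.0017  0.0125]
inL [ 0.0425 -0.0017 -0.0094]
inR [ 0.0425 -0.0017  0.0082]
top [ 0.0425  0.0111 -0.0007]
intop [ 0.0425  0.0071 -0.0007]
b2 L [ 0.0425 -0.0017  0.0258]
b2top [0.0425 0.0111 0.0381]
foottop [ 0.0384  0.0055 -0.0007]
collartop [ 0.0064  0.0118 -0.0007]
collarL [ 0.0094  0.0067 -0.0099]
collarR [0.0094 0.0067 0.0088]
```

servo_tool(rows=[[0.003,-0.0004,0,0,0,0,1],[0.003,0,0,0,0,0,1],[0.002,0,0,0,0,0,1],[0,0,0,0,0,0,1]])

```text
t: 23.6
eef_pos: [0.5546, -0.0973, 0.0969]
tcp_rot: [-1.366, 0.872, 0.744]
wrist_force: [1.1, -0.2, -0.5]
opening: 0.0111
```

servo_tool(rows=[[0.002,0,0,0,0,0,1],[0.002,0,0,0,0,0,1],[0,0,0,0,0,0,1]])

```text
t: 23.85
eef_pos: [0.5566, -0.0975, 0.0935]
tcp_rot: [-1.366, 0.872, 0.744]
wrist_force: [-0.3, 0.8, -0.5]
opening: 0.0111
```

servo_tool(rows=[[0.003,0,0,0,0,0,1],[0.003,0,0,0,0,0,1],[0.003,0,0,0,0,0,1],[0,0,0,0,0,0,1]])

```text
t: 24.18
eef_pos: [0.5611, -0.0979, 0.0854]
tcp_rot: [-1.366, 0.872, 0.744]
wrist_force: [0.1, 0.2, -0.7]
opening: 0.0113
```

servo_tool(rows=[[0.002,0,0,0,0,0,1],[0.002,0,0,0,0,0,1],[0.002,0,0,0,0,0,1],[0,0,0,0,0,0,1]])

```text
t: 24.52
eef_pos: [0.5641, -0.0982, 0.0805]
tcp_rot: [-1.366, 0.872, 0.744]
wrist_force: [-0.5, 0.1, -1.1]
opening: 0.011
```

servo_tool(rows=[[0.0015,0,0,0,0,0,1],[0.001,0,0,0,0,0,1],[0.001,0,0,0,0,0,1],[0,0,0,0,0,0,1]])

```text
t: 24.85
eef_pos: [0.566, -0.0984, 0.078]
tcp_rot: [-1.366, 0.871, 0.743]
wrist_force: [-0.4, -0.4, -0.3]
opening: 0.0115
```

servo_tool(rows=[[0.001,0,0,0,0,0,1],[0,0,0,0,0,0,1],[0,0,0,0,0,0,1]])

```text
t: 25.1
eef_pos: [0.5661, -0.0984, 0.0779]
tcp_rot: [-1.367, 0.871, 0.744]
wrist_force: [-11.8, 0.5, 11.5]
opening: 0.011
```

```bash
python3 - <<'E'
from h import *
st()
look("p",{"wrist":((190,170,350,290),5),"side":((260,170,380,260),6)})
E
```

```text
{'t': np.float64(25.1), 'eef_pos': array([ 0.5661, -0.0984,  0.0779]), 'tcp_rot': array([-1.3666,  0.8709,  0.7445]), 'wrist_force': array([-11.7667,   0.4701,  11.5186]), 'opening': np.float64(0.011), 'qpos': array([-0.4211,  0.0414,  2.241 ,  0.4422,  0.3914, -2.2722])}
```

View pics/p_wrist_c.png

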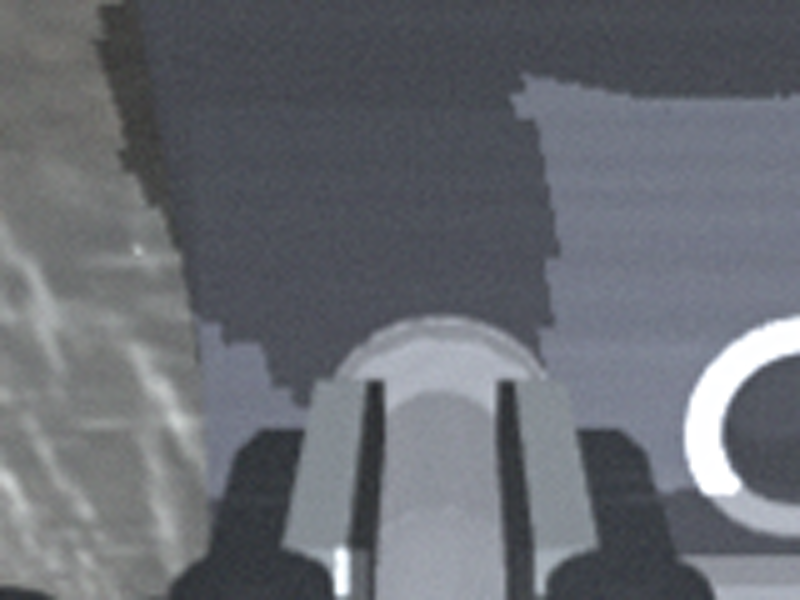

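View pics/p_side_c.png

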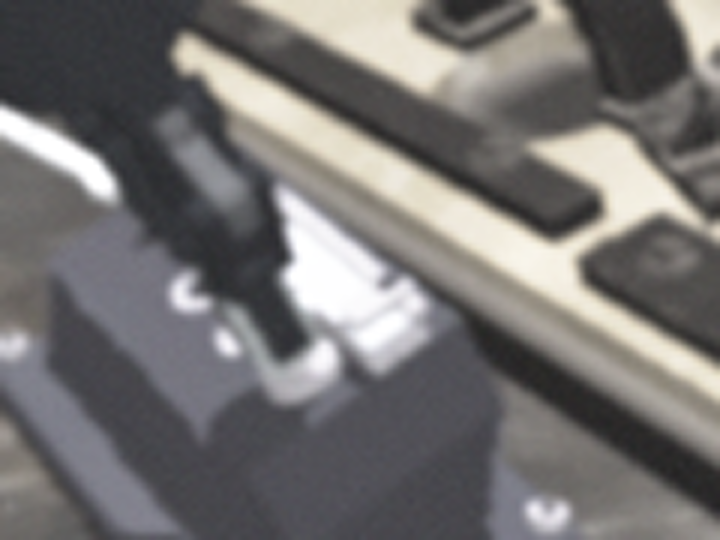

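servo_tool(rows=[[0.0007,0,0,0,0,0,1],[0,0,0,0,0,0,1],[-0.0015,0,0,0,0,0,0.75],[0,0,0,0,0,0,0.75],[0,0,0,0,0,0,0.75],[-0.006,0,0,0,0,0,0.75],[-0.015,0,0,0,0,0,0.75],[-0.02,0,0,0,0,0,0.75],[-0.02,0,0,0,0,0,0.75],[-0.01,0,0,0,0,0,0.75],[0,0,0,0,0,0,0.75]])

```text
t: 26.12
eef_pos: [0.5312, -0.0956, 0.142]
tcp_rot: [-1.369, 0.869, 0.739]
wrist_force: [-0.1, -0.1, -1.1]
opening: 0.0215
```

```bash
python3 - <<'E'
from h import *
st()
look("q",{"wrist":((130,100,430,325),2.6),"side":((260,170,380,260),6),"scene":((230,150,350,240),6)})
E
```

```text
{'t': np.float64(26.1167), 'eef_pos': array([ 0.5312, -0.0956,  0.142 ]), 'tcp_rot': array([-1.3692,  0.869 ,  0.7391]), 'wrist_force': array([-0.0756, -0.1149, -1.1022]), 'opening': np.float64(0.0215), 'qpos': array([-0.4497, -0.1665,  2.2946,  0.3514,  0.5374, -2.1891])}
```

View pics/q_wrist_c.png

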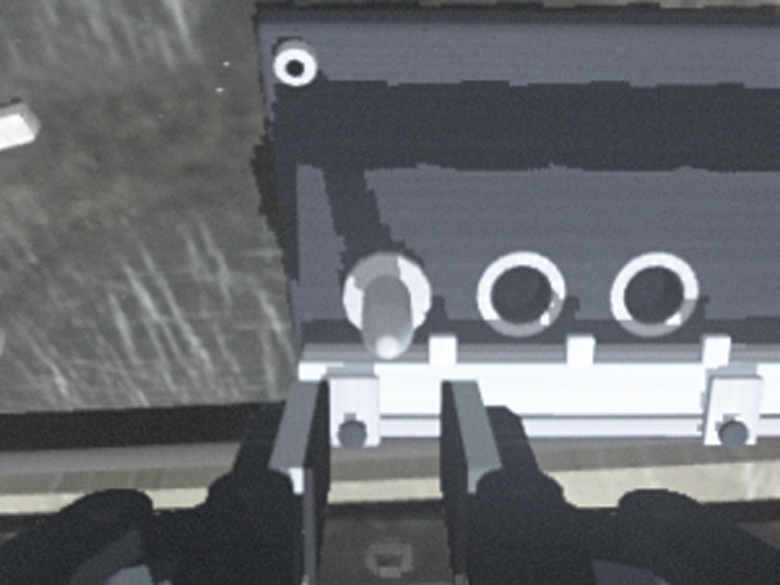

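View pics/q_side_c.png

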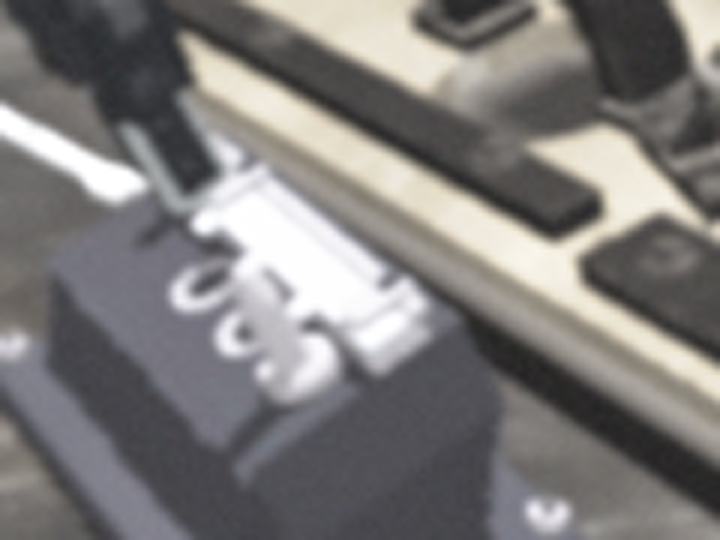

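View pics/q_scene_c.png

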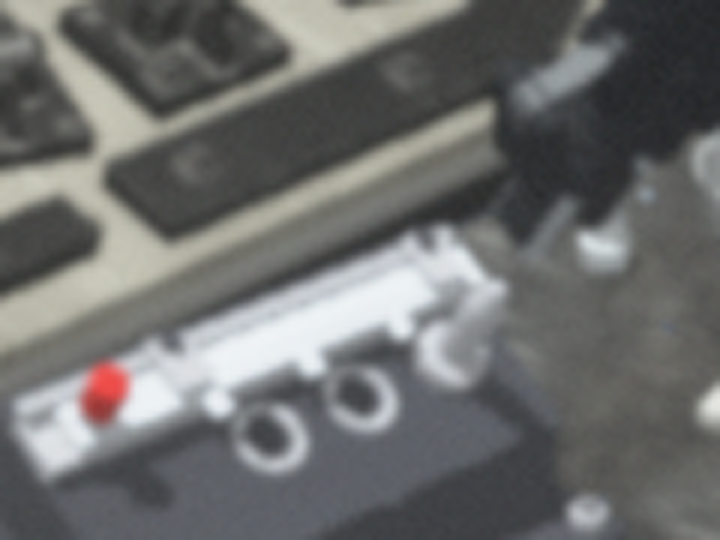

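```bash
cat >> h.py <<'E'
Rn=R.from_rotvec([-1.3655,.8719,.7443])
B1=np.array([.5502,-.0968,.1034])+Rn.apply([.0425,-.0018,-.0006])
# block axes from tool: x_up=-tool y, y=tool z, n=-tool x
def blk(x,y,n): return B1+Rn.apply([-n,-x,y])
E
python3 - <<'E'
from h import *
st(); print(B1,bore(1),blk(.026,.141,.0255))
plan(blk(.024,.141,.06),Rn,11)
E
```

```text
{'t': np.float64(26.2667), 'eef_pos': array([ 0.5304, -0.095 ,  0.1387]), 'tcp_rot': array([-1.3659,  0.8716,  0.7437]), 'wrist_force': array([-0.2236,  0.111 , -0.1473]), 'opening': np.float64(0.0213), 'qpos': array([-0.4495, -0.1614,  2.2958,  0.352 ,  0.5366, -2.1896])}
[ 0.5729 -0.0995  0.0675] [ 0.5727 -0.0986  0.0686] [0.5954 0.0401 0.1027]
N 11 row [0.0021, -0.0023, 0.0128] [0.0, -0.0, 0.0001] mm/row 13.1 deg/row 0.0
```

servo_tool(rows=[[0.0021,-0.0023,0.0128,0,0,0,0.65],[0.0021,-0.0023,0.0128,0,0,0,0.65],[0.0021,-0.0023,0.0128,0,0,0,0.65],[0.0021,-0.0023,0.0128,0,0,0,0.65],[0.0021,-0.0023,0.0128,0,0,0,0.65],[0.0021,-0.0023,0.0128,0,0,0,0.65],[0.0021,-0.0023,0.0128,0,0,0,0.65],[0.0021,-0.0023,0.0128,0,0,0,0.65],[0.0021,-0.0023,0.0128,0,0,0,0.65],[0.0021,-0.0023,0.0128,0,0,0,0.65],[0.0021,-0.0023,0.0128,0,0,0,0.65],[0,0,0,0,0,0,0.65]])

```text
t: 27.27
eef_pos: [0.5766, 0.0437, 0.1302]
tcp_rot: [-1.366, 0.872, 0.747]
wrist_force: [0.6, 0.4, -0.6]
opening: 0.0295
```

servo_tool(rows=[[0,0,0,0,0,0,0.65]])

```text
t: 27.35
eef_pos: [0.5763, 0.0426, 0.1304]
tcp_rot: [-1.366, 0.872, 0.746]
wrist_force: [-0.1, -0.5, 0.1]
opening: 0.0298
```

```bash
python3 - <<'E'
from h import *
st()
look("r",{"wrist":((130,100,430,325),2.6),"side":((240,150,360,240),6),"scene":((200,160,320,250),6)})
E
```

```text
{'t': np.float64(27.35), 'eef_pos': array([0.5763, 0.0426, 0.1304]), 'tcp_rot': array([-1.3663,  0.8722,  0.7464]), 'wrist_force': array([-0.0515, -0.531 ,  0.0889]), 'opening': np.float64(0.0298), 'qpos': array([-0.1051, -0.0444,  2.2073,  0.0175,  0.4547, -1.5999])}
```

View pics/r_wrist_c.png

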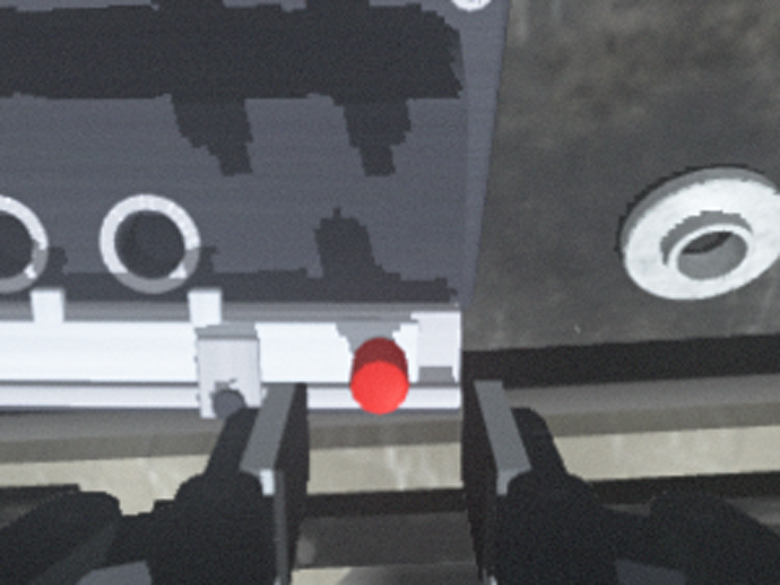

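View pics/r_scene_c.png

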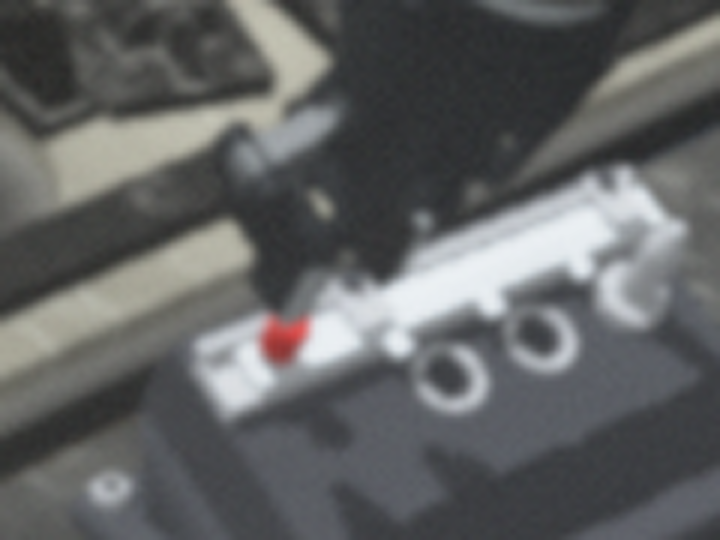

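View pics/r_side_c.png

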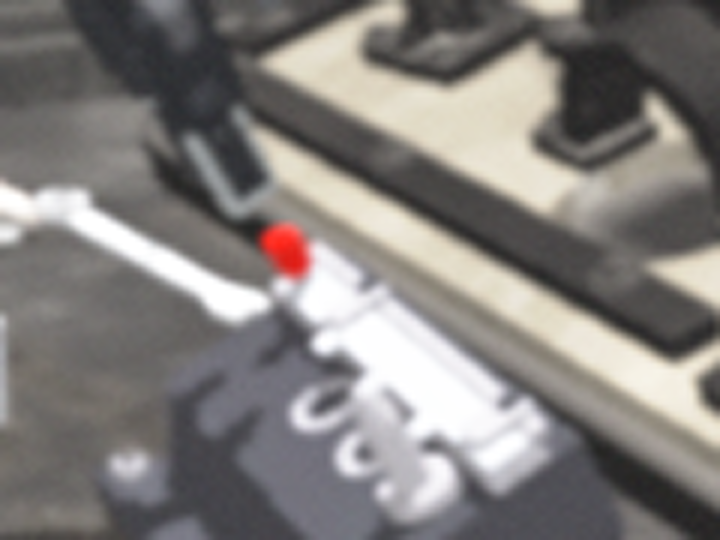

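```bash
python3 - <<'E'
from h import *
import pickle
c=pickle.load(open("r.pkl","rb"))["wrist"]
o=env.observe();Rr=R.from_rotvec(o["tcp_rot"]);st()
print("height",-Rn.inv().apply(o["eef_pos"]-B1))
X=-Rn.inv().apply(o["eef_pos"]-B1)[0]-.034
X=abs(X)
for u,v in [(380,385),(352,385),(408,385)]:
    p,w=ray(c,130+u/2.6-.3,100+v/2.6-.3); p=Rr.inv().apply(p-o["eef_pos"]);w=Rr.inv().apply(w); print(X,p+w*(X-p[0])/w[0])
E
```

```text
{'t': np.float64(27.5), 'eef_pos': array([0.5764, 0.0416, 0.1312]), 'tcp_rot': array([-1.3656,  0.8725,  0.7437]), 'wrist_force': array([ 0.1231, -0.2247,  0.4178]), 'opening': np.float64(0.0298), 'qpos': array([-0.1069, -0.0462,  2.2076,  0.0173,  0.4548, -1.5994])}
height [ 0.0598  0.0238 -0.1408]
0.02578762314388055 [ 0.0258 -0.0022 -0.0009]
0.02578762314388055 [ 0.0258 -0.0022 -0.0072]
0.02578762314388055 [ 0.0258 -0.0022  0.0055]
```

servo_tool(rows=[[0.008,-0.002,-0.0005,0,0,0,0.65],[0.012,0,0,0,0,0,0.65],[0.012,0,0,0,0,0,0.65],[0.006,0,0,0,0,0,0.65],[0,0,0,0,0,0,0.72],[0,0,0,0,0,0,0.72]])

```text
t: 28.0
eef_pos: [0.5972, 0.0393, 0.0995]
tcp_rot: [-1.366, 0.872, 0.744]
wrist_force: [0.3, 0.1, 0.7]
opening: 0.0239
```

servo_tool(rows=[[0,0,-0.004,0,0,0,0.72],[0,0,-0.004,0,0,0,0.72],[0,0,-0.004,0,0,0,0.72],[0,0,0,0,0,0,0.72]])

```text
t: 28.33
eef_pos: [0.5963, 0.0271, 0.1005]
tcp_rot: [-1.366, 0.871, 0.742]
wrist_force: [0.1, 0.3, -0.6]
opening: 0.0241
```

```bash
python3 - <<'E'
from h import *
st()
look("s",{"wrist":((130,100,430,325),2.6)})
E
```

```text
{'t': np.float64(28.3333), 'eef_pos': array([0.5963, 0.0271, 0.1005]), 'tcp_rot': array([-1.3661,  0.8711,  0.7422]), 'wrist_force': array([ 0.1398,  0.2732, -0.6421]), 'opening': np.float64(0.0241), 'qpos': array([-0.1333,  0.0497,  2.18  ,  0.0556,  0.3855, -1.6582])}
```

View pics/s_wrist_c.png

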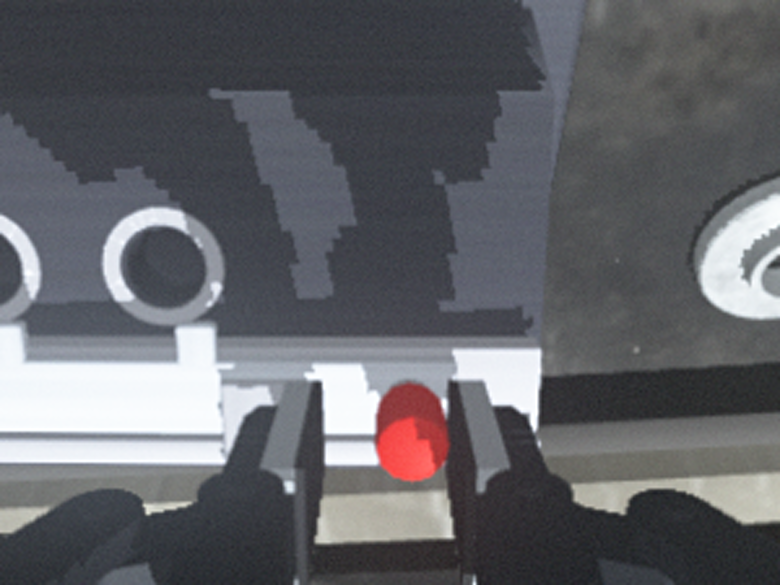

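servo_tool(rows=[[0,0,-0.003,0,0,0,0.72],[0,0,-0.003,0,0,0,0.72],[0,0,-0.002,0,0,0,0.72],[0,0,0,0,0,0,0.72]])

```text
t: 28.72
eef_pos: [0.5957, 0.0194, 0.1004]
tcp_rot: [-1.366, 0.871, 0.743]
wrist_force: [-0.5, -0.3, 0.3]
opening: 0.0238
```

servo_tool(rows=[[0,0,-0.002,0,0,0,0.72],[0,0,-0.001,0,0,0,0.72],[0,0,0,0,0,0,0.72]])

```text
t: 28.97
eef_pos: [0.5955, 0.018, 0.1004]
tcp_rot: [-1.364, 0.87, 0.744]
wrist_force: [0.4, 7.6, 0.5]
opening: 0.0237
```

servo_tool(rows=[[0,0,-0.001,0,0,0,0.72],[0,0,-0.001,0,0,0,0.72],[0,0,0,0,0,0,0.72]])

```text
t: 29.22
eef_pos: [0.5954, 0.0177, 0.1004]
tcp_rot: [-1.363, 0.868, 0.745]
wrist_force: [4.0, 15.7, -0.0]
opening: 0.0241
```

servo_tool(rows=[[0,0,-0.001,0,0,0,0.72],[0,0,0,0,0,0,0.72],[0,0,0,0,0,0,0.72]])

```text
t: 29.47
eef_pos: [0.5954, 0.0176, 0.1004]
tcp_rot: [-1.362, 0.867, 0.745]
wrist_force: [4.9, 18.6, 0.0]
opening: 0.0241
```

```bash
python3 - <<'E'
from h import *
st()
look("t",{"wrist":((60,100,360,325),2.6),"side":((240,150,360,240),6),"scene":((200,160,320,250),6)})
E
```

```text
{'t': np.float64(29.4667), 'eef_pos': array([0.5954, 0.0176, 0.1004]), 'tcp_rot': array([-1.3622,  0.8671,  0.7452]), 'wrist_force': array([ 4.9328, 18.6029,  0.0495]), 'opening': np.float64(0.0241), 'qpos': array([-0.1572,  0.0459,  2.1842,  0.1024,  0.3875, -1.7208])}
```

View pics/t_wrist_c.png

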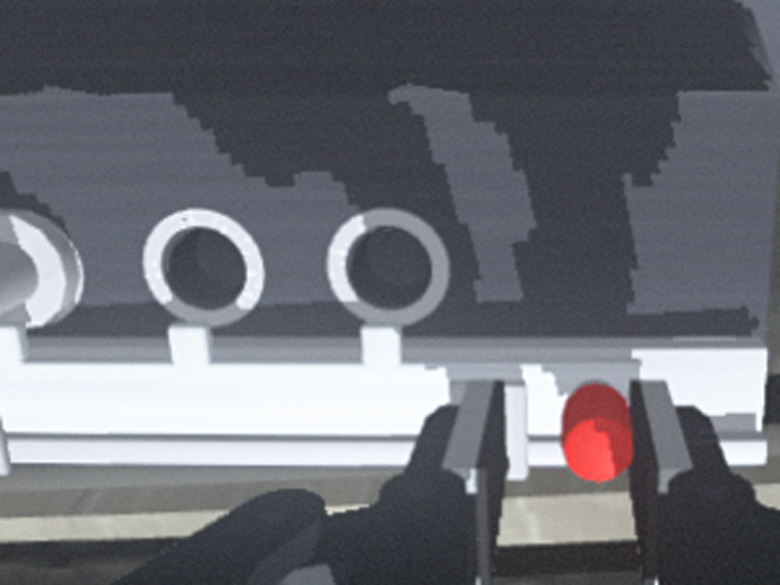

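View pics/t_scene_c.png

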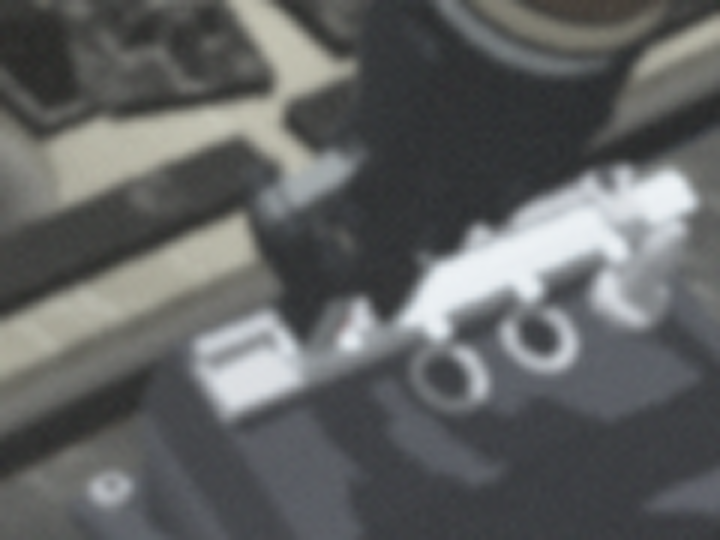

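View pics/t_side_c.png

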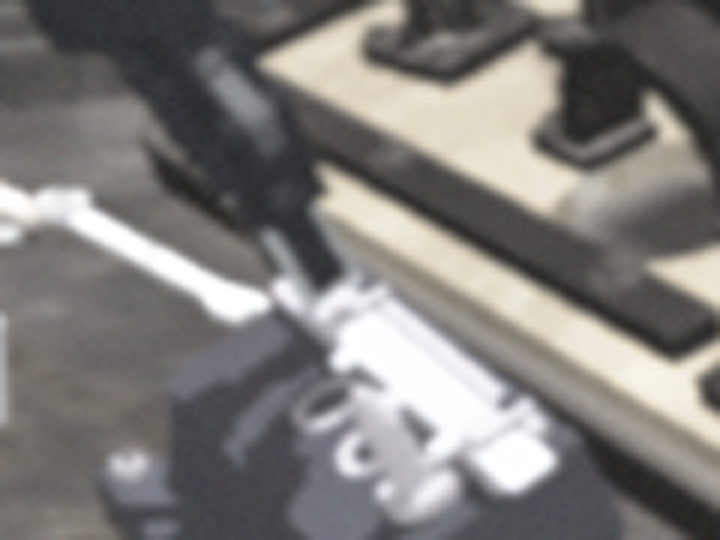

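```bash
python3 - <<'E'
from h import *
import pickle
c=pickle.load(open("t.pkl","rb"))["wrist"]
o=env.observe();Rr=R.from_rotvec(o["tcp_rot"]);st()
h=-Rn.inv().apply(o["eef_pos"]-B1);print("x? ",h)
for nm,u,v,H in [("knobL",566,440,.034),("knobR",632,440,.034),("tooth3L",362,350,.012),("tooth3R",400,350,.012),("b3L",328,268,0),("b3R",449,268,0),("keepR",525,430,.019),("tooth2L",172,350,.012),("tooth2R",211,350,.012),("b2L",144,268,0),("b2R",264,268,0)]:
    X=h[0]-H
    p,w=ray(c,60+u/2.6-.3,100+v/2.6-.3); p=Rn.inv().apply(p-B1);w=Rn.inv().apply(w); q=p+w*(-H-p[0])/w[0]; print(nm,"up",-q[1],"y",q[2])
E
```

```text
{'t': np.float64(29.6167), 'eef_pos': array([0.5954, 0.0176, 0.1004]), 'tcp_rot': array([-1.3624,  0.867 ,  0.7453]), 'wrist_force': array([ 3.5082, 19.9356, -0.0152]), 'opening': np.float64(0.0239), 'qpos': array([-0.1571,  0.0459,  2.1842,  0.1023,  0.3874, -1.7208])}
x?  [ 0.0226  0.0266 -0.1186]
knobL up 0.024365050819437933 y 0.11753318684383293
knobR up 0.024431866105898245 y 0.12945790006496197
tooth3L up 0.01528011215261136 y 0.07602842376595352
tooth3R up 0.015295770743612512 y 0.08380935988040726
b3L up 0.0011394522708803381 y 0.06686041359497188
b3R up 0.0012382420650977263 y 0.09278533656230986
keepR up 0.029820545414024235 y 0.10936868352674203
tooth2L up 0.015251930609673267 y 0.036644784109319026
tooth2R up 0.015250643855157578 y 0.044814389541276436
b2L up 0.0009728713856641882 y 0.026792828031340782
b2R up 0.001083925286832925 y 0.05303828435745925
```

servo_tool(rows=[[0,0,0.004,0,0,0,0.72],[-0.004,0,0,0,0,0,0.72],[0,0,-0.003,0,0,0,0.72],[0,0,-0.002,0,0,0,0.72],[0,0,0,0,0,0,0.72],[0,0,0,0,0,0,0.72]])

```text
t: 30.12
eef_pos: [0.5924, 0.0174, 0.1033]
tcp_rot: [-1.36, 0.868, 0.747]
wrist_force: [4.9, 25.6, -1.3]
opening: 0.0237
```

servo_tool(rows=[[0,0,0.005,0,0,0,0.72],[0,0,0.002,0,0,0,0.72],[-0.01,0,0,0,0,0,0.65],[-0.025,0,0,0,0,0,0.65],[-0.03,0,0,0,0,0,0.65],[-0.03,0,0,0,0,0,0.65],[-0.025,0,0,0,0,0,0.65],[0,0,0,0,0,0,0.65],[0,0,0,0,0,0,0.65]])

```text
t: 30.87
eef_pos: [0.534, 0.0243, 0.2094]
tcp_rot: [-1.368, 0.869, 0.739]
wrist_force: [-0.4, 0.3, -1.0]
opening: 0.0295
```

```bash
python3 - <<'E'
from h import *
st()
look("u",{"wrist":((0,0,560,420),1.4),"side":((190,150,350,270),5),"scene":((150,160,350,310),4)})
E
```

```text
{'t': np.float64(30.8667), 'eef_pos': array([0.534 , 0.0243, 0.2094]), 'tcp_rot': array([-1.3679,  0.8693,  0.7387]), 'wrist_force': array([-0.3635,  0.3412, -0.9528]), 'opening': np.float64(0.0295), 'qpos': array([-0.1604, -0.279 ,  2.2496,  0.0563,  0.6417, -1.675 ])}
```

View pics/u_wrist_c.png

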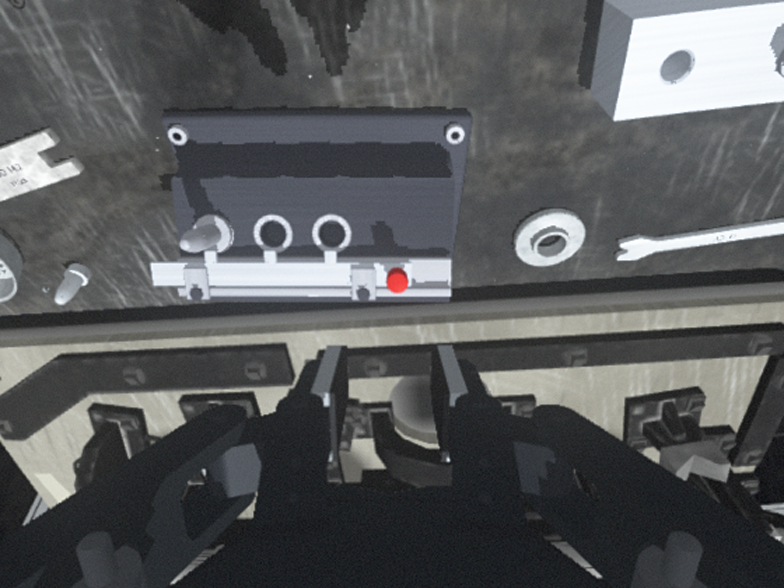

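View pics/u_scene_c.png

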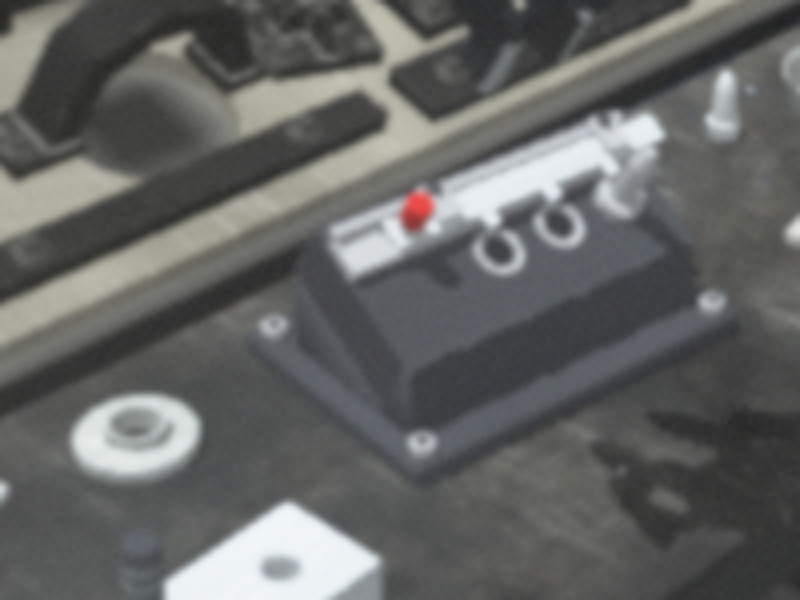

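View pics/u_side_c.png

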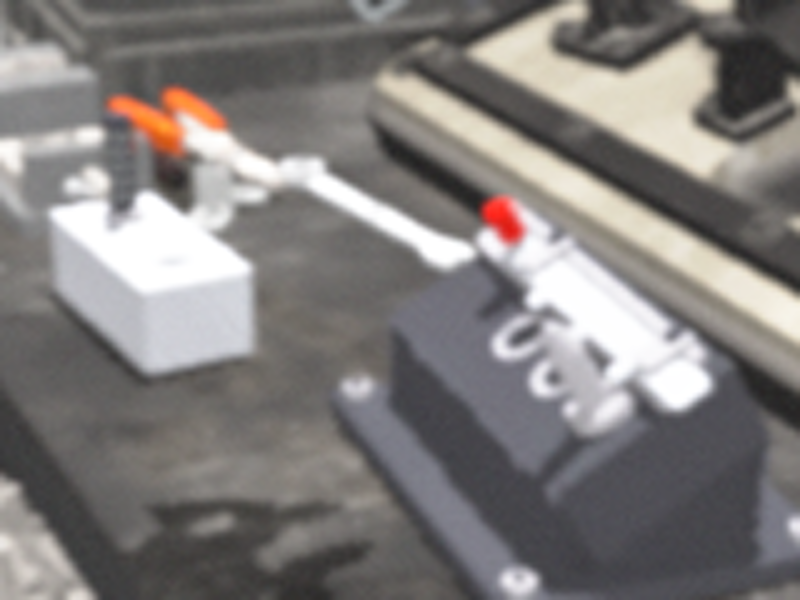

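```bash
python3 - <<'E'
from h import *
crop("pics/u_scene.png","pics/u2.png",150,260,270,370,6)
E
```

```text
(no output)
```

View pics/u2.png

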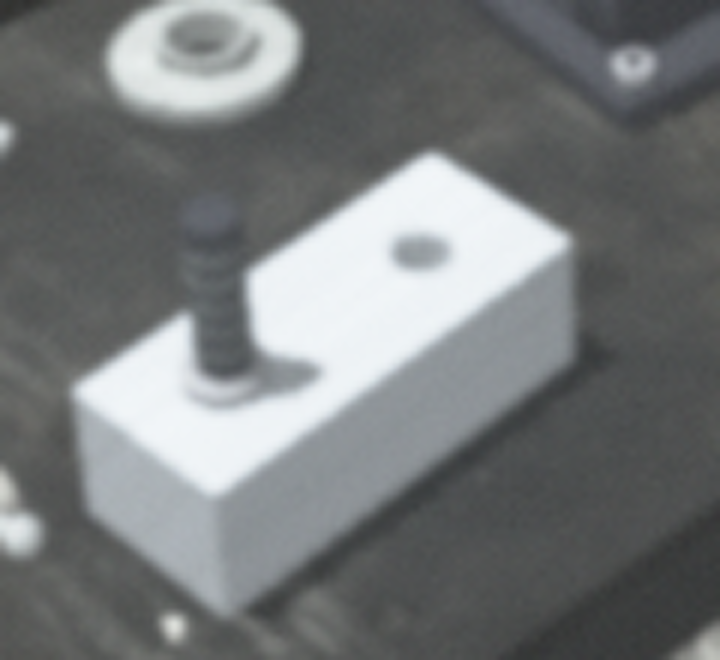

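The drift stands upright in its hole with its collar flat, and the new pin's hole is empty. Flange, bracket and gauge lie where they were, so I'm handing the job in.

```bash
python3 - <<'E'
from h import *
print(env.finish_job())
E
```

```text
the job is handed in; nothing more can be done
None
```

The job is done and handed in at about 31 s of the 67 s allowed, with the arm clear of everything.

- **Finding the stub:** bores 3 and 2 each stopped the drift dead at the same depth under about 25 N. Bore 1's filling gave way at low force, and I drove it through until the drift's collar stopped hard on the block at about 36 N. That was 22 mm deeper than the depth at which the plugs stopped it.
- **Drift:** it is back in its stand hole, and the last pictures show it upright with its collar flat.
- **New pin:** it slid into bore 1 with almost no side force and met a firm stop at the depth worked out for fully home. The pictures show its collar flat on the block.
- **Lock bar:** I pushed it to its stop. A second push from 4 mm higher, made to rule out a finger catching on a keeper, stopped at the same place at about 25 N. In the final views the teeth lie centred on the bores, with one over the pin's collar.
- **Bystanders:** the flange and gauge were clear of the arm and looked undisturbed in the last pictures. I did not look closely at the bracket at the end, but the arm never went near it.

No check failed. Two readings disagreed slightly:
- The finger opening read about 2.5 mm under the true handle and head diameters throughout.
- My estimates of how far off-centre the drift sat in the jaws differed by about 2 mm, so I aligned to the wrist-camera views instead.

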